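# Fetch the hanging tube rack from behind the reagents

### The job

The tube rack hangs on its panel behind a bottle, a jar and a flask. Park all three upright in the steel side tray, then unhook the rack (lift it to the wide end of its keyholes and draw it forward off the studs) and stand it upright on the black rest plate, centred and lengthwise along it. Then stand each container back upright on the ring it came from, keep everything upright throughout, and leave the other things on the bench where they are.

Things in the scene. Friction and masses are not known exactly. Their poses are not given: they have to be found in the camera images.
- station: Fixed: grey board 160 (x) x 270 (y) x 8 mm, white panel along its rear. Origin on the table under the middle ring; +x to the panel. Three white rings, 62 mm across, at x 0, y -88, 0, +88, z 8 mm, one container on each. Panel: front face x +70, top z 100 mm. From it two headed studs stick out to -x at y -60 and +60, z 83 mm: shank 6, head 14 mm across, head's outer face 9.5 mm off the panel.
- rack: Loose aluminium tube rack 180 (y) x 40 (x -22..18) x 70 mm, 0.3 kg. Origin under its flat base. Black grip block on top: 16 (x) x 30 (y) mm, z 70..115, centred x -2, y 0. It hangs on the studs, axes as the station's, base 28 mm up, keyholes in its back (+x) plate, wide end below. Raise it 23 mm (18 to 28) to bring the wide ends to the heads, draw it 12 mm or more to station -x, then lift.
- bottle: Loose amber glass bottle, 138 mm high, 0.2 kg: body 46 mm across up to z 82 mm, narrow neck, white cap 32 mm across from z 110 to 138 mm. Origin at the centre of its underside, z up. Starts on any one of the three rings, the rack close (about 5 mm) behind it.
- jar: Loose white straight-sided plastic jar, 116 mm high, 0.15 kg: body 47 mm across, lid 50 mm across from z 92 to 116 mm. Origin at the centre of its underside, z up. Starts on any one of the three rings.
- flask: Loose clear conical flask with a dark rubber stopper, 130 mm high, 0.16 kg: base 50 mm across, tapering to a 25 mm neck from z 78 to 100 mm, stopper 28 mm across from z 100 to 130 mm. Origin at the centre of its underside, z up. Starts on any one of the three rings.
- tray: Fixed shallow open steel tray, the side area: 300 (x) x 130 (y) x 14 mm outside, walls and floor 4 mm thick. Origin at the centre of its underside, on the table; long axis x. Left or right of the station.
- plate: Fixed flat black rubber rest plate with two white lines along its long edges: 250 (x) x 90 (y) mm, top at z 8 mm. Origin at the centre of its underside; long axis x. On the other side of the station from the tray. The rack's y axis goes along the plate's x axis, either way round.
- dishes: Bystander: stack of three flat clear dishes with white tops, 88 mm diameter, 44 mm high, standing between the robot and the station. Origin at the centre of its underside. Leave alone.
- beaker: Bystander: open clear beaker, 72 mm diameter, 90 mm high, standing between the robot and the station. Origin at the centre of its underside. Leave alone.

How it is judged:
By the outcome, as a careful person would: the job done as asked, in the order asked, and still so for the second after the job is handed in, with the robot touching nothing.
It also fails if it takes over 144 s, if anything falls off the work surface, if the arm or the gripper's body presses on something with over 40 N, if the wrist force passes 120 N, or if a joint passes its speed limit or range.

### The arm

A 6-joint arm with a two-finger parallel gripper is mounted at the origin on the work surface. World frame = base frame: x ahead of the robot, y to its left, z up, the work surface at z = 0. Lengths are in m, angles in rad, forces in N, time in s.
With the tool pointing down it reaches from about 0.425 to 0.95 m from the base axis. Payload 14.7 kg.
Tool frame: the origin (TCP) lies on the front face of the gripper's body, between the roots of the fingers; the fingertips stand 73 mm ahead of it and the grasp point (between the pads) lies 54 mm ahead of it; z points along the fingers, y is the line along which they close (so a half turn about z gives the same grasp; the last joint's range is limited). The gripper opens to 85 mm and grips with 20 to 120 N. Pads are 22 mm wide; open, the fingers measure 114 mm over their backs; the gripper's body (76 mm by 85 mm) begins 54 mm behind the grasp point. The pads swing forward as they close: fully open they stand 13 mm farther back than shut.
Start: joints at [1.133, 0.48, 1.596, -0, 1.065, -0.047], TCP at [0.248, 0.601, 0.304] pointing down, gripper open.
Joint ranges: [-2.75, 2.75], [-0.82, 2.05], [0.23, 2.67], [-1.56, 4.7], [0.09, 2.69], [-2.92, 2.92]. Speed limits (rad/s): [1.89, 1.89, 2.39, 3.01, 3.01, 3.01].

### API

Orientations are given as a 3x3 rotation matrix whose columns are the frame's x, y, z axes.
In Python, from workcell import get_state, cams, finish_job gives the robot as it stands.
- The arm moves only by the tool step_arm, never from a script. Its argument "motion" is a list of rows, each an object with "delta_pos": the shift along the tool's x, y, z in cm, a list of three; "rot": the turn, a rotation vector about the tool's x, y, z in degrees, a list of three. In form: [{"delta_pos": [tx, ty, tz], "rot": [ax, ay, az]}, ...]. A call has exactly 5 rows; each row is the pose to reach, as a shift and turn from the pose commanded when the call began, along the tool's axes at that moment; what a row does not reach only later rows make up. A row lasts 1/12 s, in which the tool goes at most 41.7 mm and 7.16 degrees, less where a joint would pass 70% of its speed; a pose out of reach is approached as far as the arm can. A call with a gripper value outside its range is refused whole. "jaw" is the opening, from -1 (shut) to 1 (fully open), set as the call begins (left out, the last holds). The fingers move at their own pace and stop on an object; "force" is the grip in N (left out, the last holds). Time passes only in rows, so rows that repeat a pose let the fingers close, or fill a call up. It gives the time, the measured TCP pose, the force, the opening and the grip force at its end, in the units of the state.
- get_state(): the state, without advancing time (a new reading comes with each control period).
- cams.grab_frame(name): name is "scene" or "top" or "wrist"; returns (picture, depth): 480x640x3 uint8, red, green, blue; 480x640 float32, m along the optical axis (not along the pixel's ray), 0 where there is no reading.
- cams.camera_info(name): a dict with "mtx" (3x3 intrinsics, pixels), "k1" (the pictures are not rectified: a ray, as slopes to the right and down, at radius r is drawn at 1 + k1 r^2 times it, then the intrinsics apply), "position" and "attitude" of the camera in the world; the wrist camera has in their place "tool_from_camera" (4x4, takes a point from camera to tool coordinates, whose origin is the TCP and whose axes are the flange's). Camera axes: x right, y down, z forward; pixel columns grow to the right and rows downward; lengths in m; the calibration is good to about 2 mm. A picture is of the moment at which its call begins: read the wrist's pose just before it. camera_info takes no time and is no camera call.
- finish_job(): hands the job in; it is judged then, once.
The state is a dict: "time": time; "qpos": joint angles; "joint_velocities": joint speeds; "joint_torque": joint torques, N m; "eef_pos": TCP position; "ee_rot": TCP orientation; "ft_force": force on the tool from outside, world axes, zero at the start; "wrist_torque": the same for the moment, N m; "opening": finger opening in m; "gripper_force": force on a finger pad.
Only numpy, scipy, OpenCV 4.12 (cv2) and the standard library are available. Lean on these libraries where they do the work, as an engineer would, in place of code of your own. Each camera call takes 0.05 s, during which the arm holds its last target. There are 200 camera calls.

## Working session

There is one attempt and no reset: what is moved stays moved. The work goes in short steps, Python scripts to look and compute and a tool call to move; the robot and the scene stay as the last step left them, time stands still between calls to the robot, and variables do not carry over. Pictures are saved under pics/ and viewed, at most 14 in all, crops included, and the job is handed in when it is done.

Besides the shell and the picture viewer there is one more tool, called after "Emit:" in YAML: its name, and indented under it one key for each argument. step_arm: Moves the arm, as the interface text tells. Its arguments: {"type":"object","properties":{"motion":{"type":"array","items":{"type":"object","properties":{"delta_pos":{"type":"array","items":{"type":"number"}},"rot":{"type":"array","items":{"type":"number"}}}}},"jaw":{"type":"number"},"force":{"type":"number"}},"required":["motion"]}

```bash
mkdir -p pics; ls
cat > h.py <<'E'
import numpy as np,cv2
from workcell import get_state,cams,finish_job
def world(name,uv,depth=None,z=None,st=None):
    i=cams.camera_info(name);K=np.array(i["mtx"]);k1=i["k1"]
    uv=np.atleast_2d(np.array(uv,float))
    p=cv2.undistortPoints(uv.reshape(-1,1,2),K,np.array([k1,0,0,0.])).reshape(-1,2)
    if name=="wrist":
        T=np.array(i["tool_from_camera"]);R0=np.array(st["ee_rot"]);R=R0@T[:3,:3];t=R0@T[:3,3]+np.array(st["eef_pos"])
    else: R=np.array(i["attitude"]);t=np.array(i["position"])
    d=np.c_[p,np.ones(len(p))]@R.T
    if z is not None: s=(z-t[2])/d[:,2]
    else: s=np.atleast_1d(depth)
    return t+d*s[:,None]
E
python3 - <<'E'
from h import *
for n in ["scene","top"]:
    im,d=cams.grab_frame(n);cv2.imwrite(f"pics/{n}0.png",im[:,:,::-1]);np.save(n+"0.npy",d);print(cams.camera_info(n))
print(cams.camera_info("wrist"),get_state())
E
```

```text
pics
{'mtx': array([[442.08005582,   0.        , 318.54663366],
       [  0.        , 442.08005582, 235.42978789],
       [  0.        ,   0.        ,   1.        ]]), 'k1': -0.07884141541735325, 'position': array([1.24110834, 0.37322886, 0.5943154 ]), 'attitude': array([[-0.45267316,  0.49597348, -0.74101101],
       [ 0.89165616,  0.24616731, -0.37993545],
       [-0.00602522, -0.83271362, -0.55367114]])}
{'mtx': array([[434.3064318 ,   0.        , 315.55268205],
       [  0.        , 434.3064318 , 241.74132858],
       [  0.        ,   0.        ,   1.        ]]), 'k1': -0.10609315524194642, 'position': array([ 0.48550248, -0.00129504,  0.89757361]), 'attitude': array([[ 0.02294903, -0.99801912,  0.05857618],
       [-0.99955238, -0.02403023, -0.01782073],
       [ 0.01919303, -0.05814099, -0.99812387]])}
{'mtx': array([[421.75601617,   0.        , 321.18473704],
       [  0.        , 421.75601617, 232.53989967],
       [  0.        ,   0.        ,   1.        ]]), 'k1': -0.0534011414384359, 'tool_from_camera': array([[ 1.23616933e-03, -9.47727608e-01, -3.19078131e-01,
         8.
[... 385 characters left out ...]
55e+00, -4.66139985e-02]), 'joint_velocities': array([-0.00103585, -0.00260498, -0.00149237, -0.00204847,  0.00044888,
       -0.00061445]), 'joint_torque': array([ 6.88503933e-04, -9.52257514e+01, -4.31036353e+01, -3.34787455e-04,
        5.36350824e-03,  2.43482708e-05]), 'eef_pos': array([0.24746428, 0.60073779, 0.30335531]), 'ee_rot': array([[-9.24611126e-01,  3.80912150e-01, -4.47729883e-04],
       [ 3.80912411e-01,  9.24610612e-01, -9.75813339e-04],
       [ 4.22766445e-05, -1.07279374e-03, -9.99999424e-01]]), 'ft_force': array([ 0.09423676, -0.29103702,  0.70328146]), 'wrist_torque': array([ 0.00499797, -0.0258145 ,  0.073077  ]), 'gripper_force': 0.0, 'opening': 0.08554221548174541}
```

View pics/top0.png

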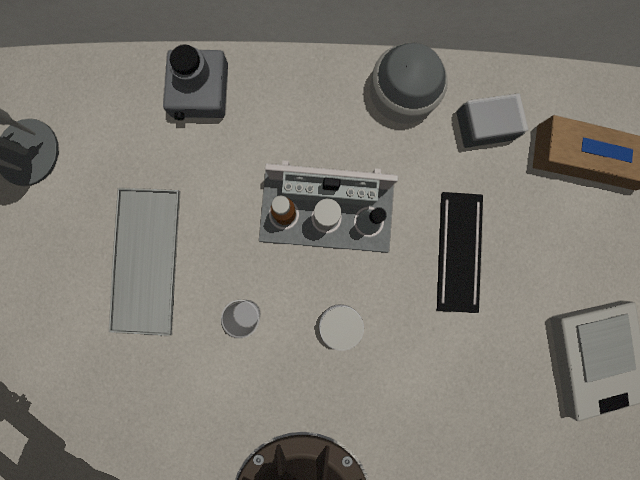

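View pics/scene0.png

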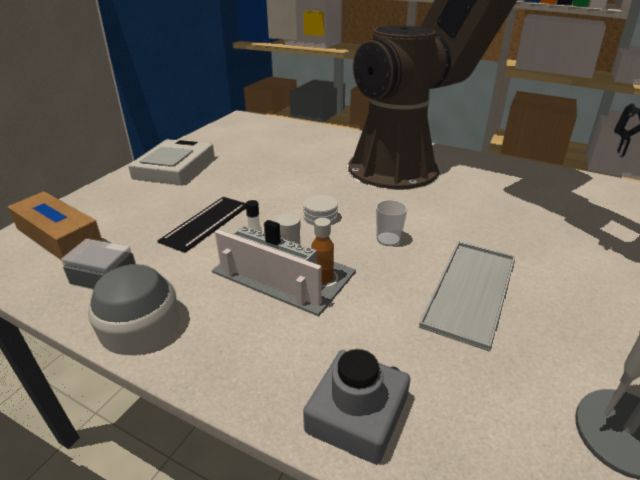

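Top view: station board front edge (259,242)–(390,252); bottle (284,210), jar (327,214) and flask (371,220) on the rings; tray left at (145,261); plate right at (460,252). I'll enlarge the station and compute.

Run:
```python
from h import *
im=cv2.imread("pics/top0.png")
cv2.imwrite("pics/top_c.png",cv2.resize(im[150:260,250:410],None,fx=5,fy=5,interpolation=cv2.INTER_CUBIC))
d=np.load("top0.npy")
print("tray",world("top",[(118,189),(179,191),(172,334),(111,331)],z=.014).round(4))
print("plate",world("top",[(443,193),(482,195),(479,312),(437,310)],z=.008).round(4))
print("board",world("top",[(259,242),(389,252)],z=.008).round(4))
print("caps",[world("top",[p],z=z).round(4) for p,z in [((280,204),.146),((327,212),.124),((377,214),.138)]])
print("dish,beaker",world("top",[(341,328)],z=.044),world("top",[(241,318)],z=.045))
```

```text
tray [[0.6376 0.3976 0.014 ]
 [0.6355 0.2673 0.014 ]
 [0.3423 0.2707 0.014 ]
 [0.3434 0.3993 0.014 ]]
plate [[ 0.6467 -0.2825  0.008 ]
 [ 0.6453 -0.3674  0.008 ]
 [ 0.3991 -0.3615  0.008 ]
 [ 0.4024 -0.2715  0.008 ]]
board [[ 0.5344  0.0988  0.008 ]
 [ 0.5202 -0.1691  0.008 ]]
caps [array([[0.594 , 0.0487, 0.146 ]]), array([[ 0.5848, -0.0344,  0.124 ]]), array([[ 0.5818, -0.1224,  0.138 ]])]
dish,beaker [[ 0.36769223 -0.07022815  0.044     ]] [[0.38288553 0.12564433 0.045     ]]
```

View pics/top_c.png

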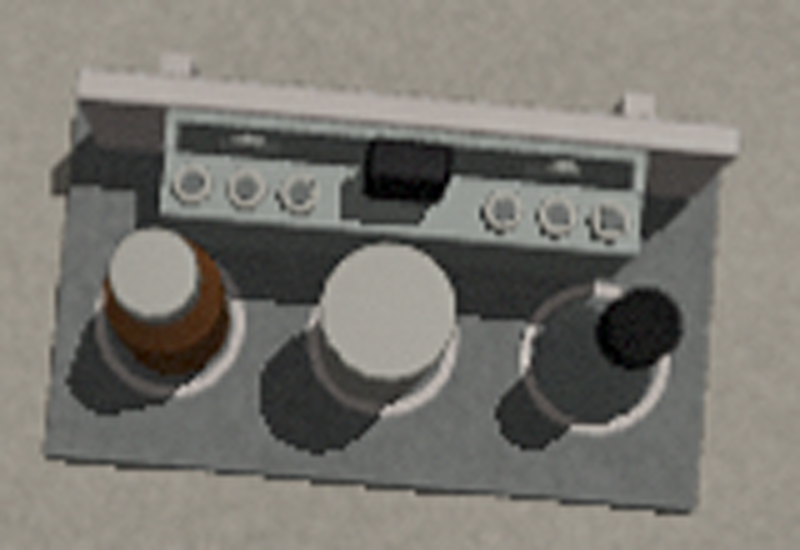

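Emit:
step_arm:
  motion:
    - {"delta_pos":[0,0,-1],"rot":[0,0,-4]}
    - {"delta_pos":[0,0,-2],"rot":[0,0,-8]}
    - {"delta_pos":[0,0,-3],"rot":[0,0,-13]}
    - {"delta_pos":[0,0,-4.5],"rot":[0,0,-17]}
    - {"delta_pos":[0,0,-5],"rot":[0,0,-18.9]}
  jaw: 1
  force: 40

```text
time: 0.52
eef_pos: [0.2478, 0.6013, 0.3554]
ee_rot: [[-0.998, 0.057, 0.001], [0.057, 0.998, 0.001], [-0.001, 0.001, -1.0]]
ft_force: [-0.6, 0.5, 1.0]
opening: 0.0855
gripper_force: 0.0
```

Emit:
step_arm:
  motion:
    - {"delta_pos":[-1,-2,0],"rot":[0,0,0]}
    - {"delta_pos":[-3,-5,0],"rot":[0,0,0]}
    - {"delta_pos":[-5,-8,0],"rot":[0,0,0]}
    - {"delta_pos":[-7,-12,0],"rot":[0,0,0]}
    - {"delta_pos":[-8.7,-15.2,0],"rot":[0,0,0]}

```text
time: 0.93
eef_pos: [0.3253, 0.4422, 0.3535]
ee_rot: [[-0.998, 0.06, -0.0], [0.06, 0.998, -0.001], [0.0, -0.001, -1.0]]
ft_force: [0.5, -0.5, 0.3]
opening: 0.0857
gripper_force: 0.0
```

Emit:
step_arm:
  motion:
    - {"delta_pos":[-1.7,-3,0],"rot":[0,0,0]}
    - {"delta_pos":[-3.4,-6,0],"rot":[0,0,0]}
    - {"delta_pos":[-5.1,-9,0],"rot":[0,0,0]}
    - {"delta_pos":[-6.8,-12,0],"rot":[0,0,0]}
    - {"delta_pos":[-8.7,-15.2,0],"rot":[0,0,0]}

```text
time: 1.35
eef_pos: [0.4028, 0.2855, 0.3538]
ee_rot: [[-0.998, 0.061, -0.0], [0.061, 0.998, -0.0], [0.0, -0.0, -1.0]]
ft_force: [1.8, 0.8, -0.1]
opening: 0.0856
gripper_force: 0.0
```

Emit:
step_arm:
  motion:
    - {"delta_pos":[-1.7,-3,0],"rot":[0,0,0]}
    - {"delta_pos":[-3.4,-6,0],"rot":[0,0,0]}
    - {"delta_pos":[-5.1,-9,0],"rot":[0,0,0]}
    - {"delta_pos":[-6.8,-12,0],"rot":[0,0,0]}
    - {"delta_pos":[-8.7,-15.2,0],"rot":[0,0,0]}

```text
time: 1.77
eef_pos: [0.4804, 0.1284, 0.3538]
ee_rot: [[-0.998, 0.061, -0.0], [0.061, 0.998, 0.0], [0.0, 0.0, -1.0]]
ft_force: [0.6, -0.0, -0.6]
opening: 0.0857
gripper_force: 0.0
```

Emit:
step_arm:
  motion:
    - {"delta_pos":[-2,-3.5,0],"rot":[0,0,0]}
    - {"delta_pos":[-4,-7,0],"rot":[0,0,0]}
    - {"delta_pos":[-6,-11,0],"rot":[0,0,0]}
    - {"delta_pos":[-8,-14,0],"rot":[0,0,0]}
    - {"delta_pos":[-8.7,-15.2,0],"rot":[0,0,0]}

```text
time: 2.18
eef_pos: [0.5597, -0.0313, 0.3537]
ee_rot: [[-0.998, 0.063, 0.001], [0.063, 0.998, -0.001], [-0.001, -0.001, -1.0]]
ft_force: [-0.6, -0.2, 0.4]
opening: 0.0851
gripper_force: 0.0
```

Run:
```python
from h import *
import pickle
st=get_state();im,d=cams.grab_frame("wrist");cv2.imwrite("pics/w1.png",im[:,:,::-1]);np.save("w1.npy",d);pickle.dump(st,open("w1.pkl","wb"))
print(st["time"],st["eef_pos"],st["ee_rot"],st["ft_force"])
```

```text
2.1833 [ 0.55972202 -0.03127414  0.35366447] [[-9.98003026e-01  6.31612507e-02  7.84879458e-04]
 [ 6.31604044e-02  9.98002826e-01 -1.05993872e-03]
 [-8.50258972e-04 -1.00824874e-03 -9.99999130e-01]] [-0.61811694 -0.24223073  0.4315627 ]
```

View pics/w1.png

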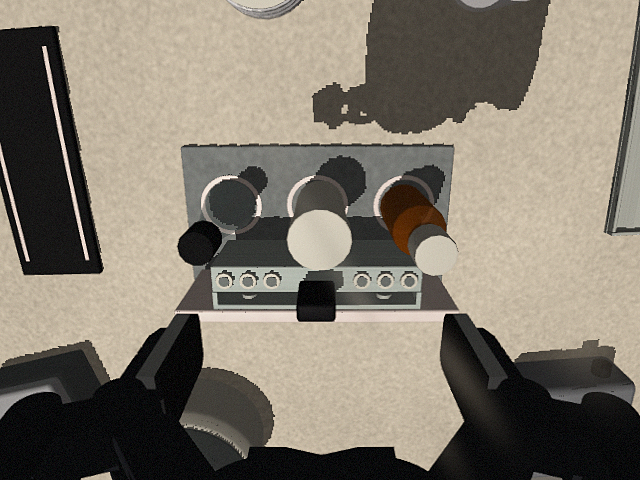

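Wrist view: board front edge level at row 146 (182→453); stopper about (203,240), jar lid (319,240), bottle cap (436,253), grip block (316,300), rings near row 205. I'll enlarge.

Run:
```python
from h import *
import pickle
im=cv2.imread("pics/w1.png")
cv2.imwrite("pics/w1c.png",cv2.resize(im[140:330,165:475],None,fx=2.58,fy=2.58,interpolation=cv2.INTER_CUBIC))
```

```text
(no output)
```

View pics/w1c.png

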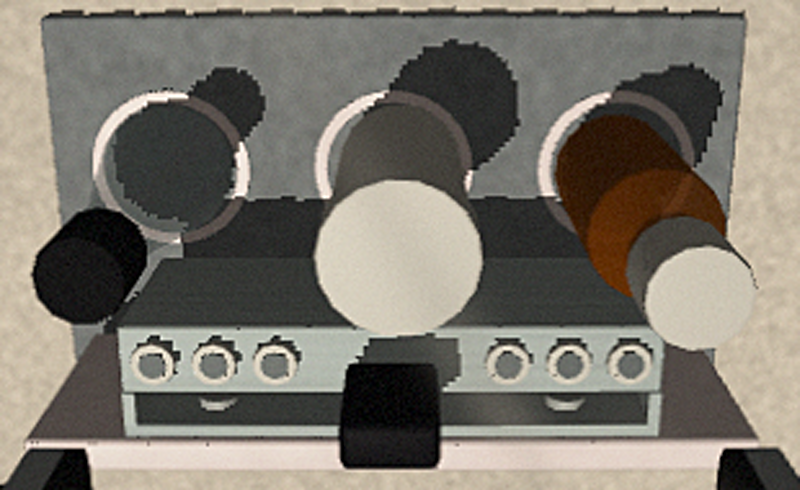

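Run:
```python
from h import *
import pickle
st=pickle.load(open("w1.pkl","rb"));D=np.load("w1.npy")
c=lambda p:(p[0]/2.58+165-.3,p[1]/2.58+140-.3)
R=[world("wrist",[c(p)],z=.009,st=st)[0] for p in [(171,166),(394,166),(617,166)]]
print("rings F,J,B",np.round(R,4))
v=R[2]-R[0];a=np.arctan2(-v[0],v[1]);o=np.mean(R,axis=0);print("yaw",np.degrees(a),np.linalg.norm(v))
xs=np.array([np.cos(a),np.sin(a),0]);ys=np.array([-np.sin(a),np.cos(a),0])
for n,p,z in [("bot",(699,298),.146),("jar",(398,257),.124),("fl",(79,278),.138)]:
    w=world("wrist",[c(p)],z=z,st=st)[0];q=c(p);print(n,w.round(4),"st",((w-o)@xs).round(4),((w-o)@ys).round(4),"depthz",world("wrist",[q],depth=D[int(q[1]),int(q[0])],st=st)[0].round(4))
u,v=np.meshgrid(np.arange(290,345),np.arange(270,330));m=D[270:330,290:345]
P=world("wrist",np.c_[u.ravel(),v.ravel()],depth=m.ravel(),st=st)
k=(abs(P[:,2]-.143)<.004)&(((P-o)@xs)<.07);b=P[k];L=np.c_[(b-o)@xs,(b-o)@ys]
print("block",k.sum(),b.mean(0).round(4),np.percentile(L,[1,99],axis=0).round(4),np.median(b[:,2]))
u,v=np.meshgrid(np.arange(170,470),np.arange(150,330))
P=world("wrist",np.c_[u.ravel(),v.ravel()],depth=D[150:330,170:470].ravel(),st=st)
for n,y,z in [("bot",.088,.146),("jar",0,.124),("fl",-.088,.138)]:
    X=(P-o)@xs;Y=(P-o)@ys;k=(abs(Y-y)<.035)&(abs(X)<.035)&(abs(P[:,2]-z)<.006);L=np.c_[X[k],Y[k]];print(n,k.sum(),(np.percentile(L,[1,99],axis=0)).round(4).tolist(),np.median(P[k,2]))
```

```text
rings F,J,B [[ 0.5804 -0.1242  0.009 ]
 [ 0.5859 -0.0363  0.009 ]
 [ 0.5913  0.0515  0.009 ]]
yaw -3.547601171578012 0.17610697504361042
bot [0.5925 0.0488 0.146 ] st 0.0014 0.0854 depthz [0.5925 0.0488 0.146 ]
jar [ 0.5832 -0.0339  0.124 ] st -0.0028 0.0022 depthz [ 0.5832 -0.0339  0.124 ]
fl [ 0.5789 -0.1239  0.138 ] st -0.0015 -0.0878 depthz [ 0.5784 -0.1234  0.1396]
block 759 [ 0.634  -0.0393  0.143 ] [[ 0.0415 -0.0144]
 [ 0.0564  0.0144]] 0.14319653274651722
bot 1550 [[-0.0142, 0.07], [0.0156, 0.0998]] 0.1467608031437351
jar 3238 [[-0.0265, -0.0204], [0.0201, 0.0256]] 0.12473662885622772
fl 1103 [[-0.0141, -0.0999], [0.0118, -0.0748]] 0.13846069077034634
```

Emit:
step_arm:
  motion:
    - {"delta_pos":[-0.6,1.8,0],"rot":[0,0,0]}
    - {"delta_pos":[-1.3,4,1],"rot":[0,0,0]}
    - {"delta_pos":[-2,6,3],"rot":[0,0,0]}
    - {"delta_pos":[-2.78,8.2,5],"rot":[0,0,0]}
    - {"delta_pos":[-2.78,8.2,7],"rot":[0,0,0]}
  jaw: 0.3

```text
time: 2.65
eef_pos: [0.5917, 0.0564, 0.283]
ee_rot: [[-0.998, 0.059, 0.001], [0.059, 0.998, 0.001], [-0.001, 0.001, -1.0]]
ft_force: [-0.5, 0.1, -0.1]
opening: 0.0555
gripper_force: 0.0
```

Emit:
step_arm:
  motion:
    - {"delta_pos":[0,0,2],"rot":[0,0,0]}
    - {"delta_pos":[0,0,4.5],"rot":[0,0,0]}
    - {"delta_pos":[0,0,7],"rot":[0,0,0]}
    - {"delta_pos":[0,0,9],"rot":[0,0,0]}
    - {"delta_pos":[0,0,9.75],"rot":[0,0,0]}

```text
time: 3.07
eef_pos: [0.589, 0.0534, 0.1835]
ee_rot: [[-0.998, 0.061, -0.004], [0.061, 0.998, -0.0], [0.004, -0.0, -1.0]]
ft_force: [-1.0, -0.4, 0.7]
opening: 0.0555
gripper_force: 0.0
```

Emit:
step_arm:
  motion:
    - {"delta_pos":[0,0,0]}
    - {"delta_pos":[0,0,0]}
    - {"delta_pos":[0,0,0]}
    - {"delta_pos":[0,0,0]}
    - {"delta_pos":[0,0,0]}
  jaw: -1
  force: 40

```text
invalid input at $.motion[0]: expected keys delta_pos, rot
```

Emit:
step_arm:
  motion:
    - {"delta_pos":[0,0,0]}
    - {"delta_pos":[0,0,0]}
    - {"delta_pos":[0,0,0]}
    - {"delta_pos":[0,0,0]}
    - {"delta_pos":[0,0,0]}

```text
invalid input at $.motion[0]: expected keys delta_pos, rot
```

Emit:
step_arm:
  motion:
    - {"delta_pos":[0,0,0],"rot":[0,0,0]}
    - {"delta_pos":[0,0,0],"rot":[0,0,0]}
    - {"delta_pos":[0,0,0],"rot":[0,0,0]}
    - {"delta_pos":[0,0,0],"rot":[0,0,0]}
    - {"delta_pos":[0,0,0],"rot":[0,0,0]}

```text
time: 3.48
eef_pos: [0.5912, 0.0531, 0.1876]
ee_rot: [[-0.998, 0.061, 0.002], [0.061, 0.998, 0.0], [-0.002, 0.0, -1.0]]
ft_force: [-0.9, 0.6, 0.1]
opening: 0.0557
gripper_force: 0.0
```

Emit:
step_arm:
  motion:
    - {"delta_pos":[-0.1,-0.2,0],"rot":[0,0,0]}
    - {"delta_pos":[-0.15,-0.43,0.1],"rot":[0,0,0]}
    - {"delta_pos":[-0.15,-0.43,0.1],"rot":[0,0,0]}
    - {"delta_pos":[-0.15,-0.43,0.1],"rot":[0,0,0]}
    - {"delta_pos":[-0.15,-0.43,0.1],"rot":[0,0,0]}

```text
time: 3.9
eef_pos: [0.5919, 0.0486, 0.1854]
ee_rot: [[-0.998, 0.061, -0.0], [0.061, 0.998, 0.0], [0.0, 0.0, -1.0]]
ft_force: [0.1, -0.6, -0.3]
opening: 0.0556
gripper_force: 0.0
```

Emit:
step_arm:
  motion:
    - {"delta_pos":[0,0,0],"rot":[0,0,0]}
    - {"delta_pos":[0,0,0],"rot":[0,0,0]}
    - {"delta_pos":[0,0,0],"rot":[0,0,0]}
    - {"delta_pos":[0,0,0],"rot":[0,0,0]}
    - {"delta_pos":[0,0,0],"rot":[0,0,0]}
  jaw: -1
  force: 40

```text
time: 4.32
eef_pos: [0.592, 0.0487, 0.1855]
ee_rot: [[-0.998, 0.061, 0.0], [0.061, 0.998, -0.0], [-0.0, -0.0, -1.0]]
ft_force: [-0.9, -0.3, 3.3]
opening: 0.0315
gripper_force: 39.5
```

Emit:
step_arm:
  motion:
    - {"delta_pos":[0,0,0],"rot":[0,0,0]}
    - {"delta_pos":[0,0,0],"rot":[0,0,0]}
    - {"delta_pos":[0,0,0],"rot":[0,0,0]}
    - {"delta_pos":[0,0,0],"rot":[0,0,0]}
    - {"delta_pos":[0,0,0],"rot":[0,0,0]}

```text
time: 4.73
eef_pos: [0.592, 0.0487, 0.1855]
ee_rot: [[-0.998, 0.061, 0.0], [0.061, 0.998, 0.0], [-0.0, 0.0, -1.0]]
ft_force: [-0.8, 0.1, 5.3]
opening: 0.0309
gripper_force: 39.7
```

Emit:
step_arm:
  motion:
    - {"delta_pos":[0,0,-0.5],"rot":[0,0,0]}
    - {"delta_pos":[0,0,-2],"rot":[0,0,0]}
    - {"delta_pos":[0,0,-4.5],"rot":[0,0,0]}
    - {"delta_pos":[0,0,-7.5],"rot":[0,0,0]}
    - {"delta_pos":[0,0,-10],"rot":[0,0,0]}

```text
time: 5.15
eef_pos: [0.5917, 0.0487, 0.2869]
ee_rot: [[-0.998, 0.061, -0.0], [0.061, 0.998, 0.0], [0.0, -0.0, -1.0]]
ft_force: [-0.1, -1.0, -2.1]
opening: 0.031
gripper_force: 39.8
```

Emit:
step_arm:
  motion:
    - {"delta_pos":[0.1,1,-0.5],"rot":[0,0,0]}
    - {"delta_pos":[0.3,3.5,-1],"rot":[0,0,0]}
    - {"delta_pos":[0.6,7,-1],"rot":[0,0,0]}
    - {"delta_pos":[0.9,10.5,-1],"rot":[0,0,0]}
    - {"delta_pos":[1.2,14,-1],"rot":[0,0,0]}

```text
time: 5.57
eef_pos: [0.5879, 0.1906, 0.2951]
ee_rot: [[-0.998, 0.062, -0.001], [0.062, 0.998, -0.0], [0.001, -0.0, -1.0]]
ft_force: [1.2, 0.4, -2.0]
opening: 0.0309
gripper_force: 39.9
```

Emit:
step_arm:
  motion:
    - {"delta_pos":[0.3,3.5,0],"rot":[0,0,0]}
    - {"delta_pos":[0.6,7,0],"rot":[0,0,0]}
    - {"delta_pos":[0.9,10.5,0],"rot":[0,0,0]}
    - {"delta_pos":[1.1,13.3,0],"rot":[0,0,0]}
    - {"delta_pos":[1.24,14.4,0],"rot":[0,0,0]}

```text
time: 5.98
eef_pos: [0.5839, 0.3376, 0.2946]
ee_rot: [[-0.998, 0.059, -0.001], [0.059, 0.998, 0.001], [0.001, 0.001, -1.0]]
ft_force: [-0.6, -0.0, -1.5]
opening: 0.0308
gripper_force: 40.0
```

Emit:
step_arm:
  motion:
    - {"delta_pos":[0,0,0],"rot":[0,0,0]}
    - {"delta_pos":[0,0,2],"rot":[0,0,0]}
    - {"delta_pos":[0,0,5],"rot":[0,0,0]}
    - {"delta_pos":[0,0,7],"rot":[0,0,0]}
    - {"delta_pos":[0,0,7],"rot":[0,0,0]}

```text
time: 6.4
eef_pos: [0.5827, 0.3316, 0.2208]
ee_rot: [[-0.998, 0.061, -0.006], [0.061, 0.998, -0.004], [0.006, -0.004, -1.0]]
ft_force: [-0.7, -1.6, -2.1]
opening: 0.0308
gripper_force: 40.0
```

Run:
```python
from h import *
import pickle
im,d=cams.grab_frame("top");cv2.imwrite("pics/top1.png",im[:,:,::-1])
im,d=cams.grab_frame("scene");cv2.imwrite("pics/scene1.png",im[:,:,::-1]);s=get_state()
print(s["eef_pos"],s["ft_force"],s["opening"])
```

```text
[0.584643   0.33274111 0.22511886] [ 0.54463618 -0.44375362 -0.91449089] 0.03065576139707376
```

View pics/scene1.png

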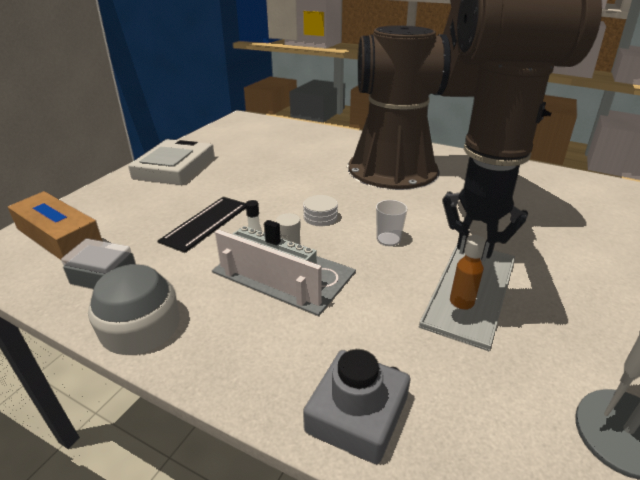

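The bottle hangs upright over the tray at about (465,290). Lowering it.

Emit:
step_arm:
  motion:
    - {"delta_pos":[0,0,1],"rot":[0,0,0]}
    - {"delta_pos":[0,0,2.2],"rot":[0,0,0]}
    - {"delta_pos":[0,0,3.2],"rot":[0,0,0]}
    - {"delta_pos":[0,0,3.9],"rot":[0,0,0]}
    - {"delta_pos":[0,0,4.0],"rot":[0,0,0]}

```text
time: 6.92
eef_pos: [0.5841, 0.3333, 0.1836]
ee_rot: [[-0.998, 0.061, -0.002], [0.061, 0.998, -0.001], [0.002, -0.001, -1.0]]
ft_force: [0.2, -1.5, -2.0]
opening: 0.0309
gripper_force: 40.0
```

Emit:
step_arm:
  motion:
    - {"delta_pos":[0,0,0.1],"rot":[0,0,0]}
    - {"delta_pos":[0,0,0.2],"rot":[0,0,0]}
    - {"delta_pos":[0,0,0.25],"rot":[0,0,0]}
    - {"delta_pos":[0,0,0.25],"rot":[0,0,0]}
    - {"delta_pos":[0,0,0.25],"rot":[0,0,0]}

```text
time: 7.33
eef_pos: [0.5849, 0.3338, 0.1832]
ee_rot: [[-0.998, 0.061, 0.0], [0.061, 0.998, 0.0], [-0.0, 0.0, -1.0]]
ft_force: [0.7, 0.1, -0.8]
opening: 0.0311
gripper_force: 40.0
```

Emit:
step_arm:
  motion:
    - {"delta_pos":[0,0,0.1],"rot":[0,0,0]}
    - {"delta_pos":[0,0,0.15],"rot":[0,0,0]}
    - {"delta_pos":[0,0,0.15],"rot":[0,0,0]}
    - {"delta_pos":[0,0,0.15],"rot":[0,0,0]}
    - {"delta_pos":[0,0,0.15],"rot":[0,0,0]}

```text
time: 7.75
eef_pos: [0.5849, 0.3337, 0.1816]
ee_rot: [[-0.998, 0.061, 0.0], [0.061, 0.998, 0.0], [-0.0, 0.0, -1.0]]
ft_force: [-0.1, -0.3, 0.4]
opening: 0.0312
gripper_force: 40.3
```

Emit:
step_arm:
  motion:
    - {"delta_pos":[0,0,0],"rot":[0,0,0]}
    - {"delta_pos":[0,0,0],"rot":[0,0,0]}
    - {"delta_pos":[0,0,0],"rot":[0,0,0]}
    - {"delta_pos":[0,0,0],"rot":[0,0,0]}
    - {"delta_pos":[0,0,0],"rot":[0,0,0]}
  jaw: 0.65

```text
time: 8.17
eef_pos: [0.5848, 0.3336, 0.1814]
ee_rot: [[-0.998, 0.061, -0.0], [0.061, 0.998, -0.0], [0.0, -0.0, -1.0]]
ft_force: [-0.0, -0.3, -0.0]
opening: 0.0702
gripper_force: 0.0
```

Emit:
step_arm:
  motion:
    - {"delta_pos":[0,0,-1],"rot":[0,0,0]}
    - {"delta_pos":[0,0,-3],"rot":[0,0,0]}
    - {"delta_pos":[0,0,-6],"rot":[0,0,0]}
    - {"delta_pos":[0,0,-8],"rot":[0,0,0]}
    - {"delta_pos":[0,0,-9],"rot":[0,0,0]}

```text
time: 8.58
eef_pos: [0.5857, 0.3341, 0.2752]
ee_rot: [[-0.998, 0.061, 0.004], [0.061, 0.998, 0.002], [-0.003, 0.002, -1.0]]
ft_force: [0.5, 0.4, -0.4]
opening: 0.0707
gripper_force: 0.0
```

Emit:
step_arm:
  motion:
    - {"delta_pos":[-0.2,-3,0],"rot":[0,0,0]}
    - {"delta_pos":[-0.4,-7,0],"rot":[0,0,0]}
    - {"delta_pos":[-0.6,-11,0],"rot":[0,0,0]}
    - {"delta_pos":[-0.8,-15,0],"rot":[0,0,0]}
    - {"delta_pos":[-1,-18.5,0],"rot":[0,0,0]}

```text
time: 9.0
eef_pos: [0.5829, 0.1463, 0.2715]
ee_rot: [[-0.998, 0.061, -0.0], [0.061, 0.998, -0.0], [0.0, -0.0, -1.0]]
ft_force: [0.4, -0.8, 0.1]
opening: 0.0704
gripper_force: 0.0
```

Emit:
step_arm:
  motion:
    - {"delta_pos":[-0.2,-4,0],"rot":[0,0,0]}
    - {"delta_pos":[-0.4,-8,0],"rot":[0,0,0]}
    - {"delta_pos":[-0.6,-12,0],"rot":[0,0,0]}
    - {"delta_pos":[-0.8,-16,0],"rot":[0,0,0]}
    - {"delta_pos":[-1.08,-18.2,0],"rot":[0,0,0]}

```text
time: 9.42
eef_pos: [0.5825, -0.0375, 0.2715]
ee_rot: [[-0.998, 0.062, -0.0], [0.062, 0.998, -0.001], [0.0, -0.001, -1.0]]
ft_force: [-0.2, -0.1, -0.6]
opening: 0.0708
gripper_force: 0.0
```

Emit:
step_arm:
  motion:
    - {"delta_pos":[0,0,0],"rot":[0,0,0]}
    - {"delta_pos":[0,0,1],"rot":[0,0,0]}
    - {"delta_pos":[0,0,3],"rot":[0,0,0]}
    - {"delta_pos":[0,0,4.5],"rot":[0,0,0]}
    - {"delta_pos":[0,0,4.5],"rot":[0,0,0]}

```text
time: 9.83
eef_pos: [0.5815, -0.0327, 0.2232]
ee_rot: [[-0.998, 0.06, -0.005], [0.06, 0.998, 0.001], [0.005, 0.0, -1.0]]
ft_force: [-2.0, 0.4, -0.6]
opening: 0.0703
gripper_force: 0.0
```

Emit:
step_arm:
  motion:
    - {"delta_pos":[0,0,0],"rot":[0,0,0]}
    - {"delta_pos":[0,0,0],"rot":[0,0,0]}
    - {"delta_pos":[0,0,0],"rot":[0,0,0]}
    - {"delta_pos":[0,0,0],"rot":[0,0,0]}
    - {"delta_pos":[0,0,0],"rot":[0,0,0]}

```text
time: 10.25
eef_pos: [0.5836, -0.0338, 0.2271]
ee_rot: [[-0.998, 0.061, 0.001], [0.061, 0.998, -0.0], [-0.001, -0.0, -1.0]]
ft_force: [1.0, -0.3, -0.9]
opening: 0.0705
gripper_force: 0.0
```

Emit:
step_arm:
  motion:
    - {"delta_pos":[0,0,1.5],"rot":[0,0,0]}
    - {"delta_pos":[0,0,3.5],"rot":[0,0,0]}
    - {"delta_pos":[0,0,5.5],"rot":[0,0,0]}
    - {"delta_pos":[0,0,6.1],"rot":[0,0,0]}
    - {"delta_pos":[0,0,6.1],"rot":[0,0,0]}

```text
time: 10.67
eef_pos: [0.5825, -0.0339, 0.1643]
ee_rot: [[-0.998, 0.061, -0.002], [0.061, 0.998, 0.0], [0.002, 0.0, -1.0]]
ft_force: [0.4, 0.9, 0.1]
opening: 0.0706
gripper_force: 0.0
```

Emit:
step_arm:
  motion:
    - {"delta_pos":[0,0,0],"rot":[0,0,0]}
    - {"delta_pos":[0,0,0],"rot":[0,0,0]}
    - {"delta_pos":[0,0,0],"rot":[0,0,0]}
    - {"delta_pos":[0,0,0],"rot":[0,0,0]}
    - {"delta_pos":[0,0,0],"rot":[0,0,0]}
  jaw: -1

```text
time: 11.08
eef_pos: [0.5841, -0.034, 0.1667]
ee_rot: [[-0.998, 0.061, 0.002], [0.061, 0.998, -0.0], [-0.002, -0.0, -1.0]]
ft_force: [1.0, -0.6, 7.8]
opening: 0.049
gripper_force: 42.1
```

Emit:
step_arm:
  motion:
    - {"delta_pos":[0,0,0],"rot":[0,0,0]}
    - {"delta_pos":[0,0,0],"rot":[0,0,0]}
    - {"delta_pos":[0,0,0],"rot":[0,0,0]}
    - {"delta_pos":[0,0,0],"rot":[0,0,0]}
    - {"delta_pos":[0,0,0],"rot":[0,0,0]}

```text
time: 11.5
eef_pos: [0.584, -0.034, 0.1666]
ee_rot: [[-0.998, 0.061, 0.002], [0.061, 0.998, -0.0], [-0.002, -0.0, -1.0]]
ft_force: [0.1, 0.0, 7.5]
opening: 0.0489
gripper_force: 42.1
```

Emit:
step_arm:
  motion:
    - {"delta_pos":[0,0,-0.5],"rot":[0,0,0]}
    - {"delta_pos":[0,0,-2],"rot":[0,0,0]}
    - {"delta_pos":[0,0,-4.5],"rot":[0,0,0]}
    - {"delta_pos":[0,0,-7.5],"rot":[0,0,0]}
    - {"delta_pos":[0,0,-11],"rot":[0,0,0]}

```text
time: 11.92
eef_pos: [0.5824, -0.0338, 0.2761]
ee_rot: [[-0.998, 0.061, -0.002], [0.061, 0.998, 0.0], [0.002, 0.0, -1.0]]
ft_force: [0.7, 1.1, -1.4]
opening: 0.0488
gripper_force: 41.6
```

Emit:
step_arm:
  motion:
    - {"delta_pos":[0.5,1.5,0],"rot":[0,0,0]}
    - {"delta_pos":[1.4,4.5,0],"rot":[0,0,0]}
    - {"delta_pos":[2.5,7.8,0],"rot":[0,0,0]}
    - {"delta_pos":[3.6,11.2,0],"rot":[0,0,0]}
    - {"delta_pos":[4.6,14.4,0],"rot":[0,0,0]}

```text
time: 12.33
eef_pos: [0.5453, 0.114, 0.2761]
ee_rot: [[-0.998, 0.062, 0.0], [0.062, 0.998, 0.0], [-0.0, 0.0, -1.0]]
ft_force: [0.4, 0.5, -1.6]
opening: 0.0491
gripper_force: 41.7
```

Emit:
step_arm:
  motion:
    - {"delta_pos":[1,3.2,0],"rot":[0,0,0]}
    - {"delta_pos":[2,6.4,0],"rot":[0,0,0]}
    - {"delta_pos":[3,9.6,0],"rot":[0,0,0]}
    - {"delta_pos":[4,12.8,0],"rot":[0,0,0]}
    - {"delta_pos":[5,15.9,0],"rot":[0,0,0]}

```text
time: 12.75
eef_pos: [0.5051, 0.276, 0.2761]
ee_rot: [[-0.998, 0.061, 0.0], [0.061, 0.998, 0.0], [-0.0, 0.0, -1.0]]
ft_force: [0.8, 0.8, -1.2]
opening: 0.0485
gripper_force: 41.7
```

Emit:
step_arm:
  motion:
    - {"delta_pos":[1,2.8,0],"rot":[0,0,0]}
    - {"delta_pos":[1.8,4.8,0],"rot":[0,0,0]}
    - {"delta_pos":[2,5.8,0],"rot":[0,0,0]}
    - {"delta_pos":[2,5.8,1],"rot":[0,0,0]}
    - {"delta_pos":[2,5.8,3],"rot":[0,0,0]}

```text
time: 13.17
eef_pos: [0.4904, 0.3341, 0.2469]
ee_rot: [[-0.998, 0.06, 0.004], [0.06, 0.998, 0.002], [-0.003, 0.002, -1.0]]
ft_force: [0.6, 0.3, -1.5]
opening: 0.0488
gripper_force: 41.8
```

Emit:
step_arm:
  motion:
    - {"delta_pos":[0,0,2],"rot":[0,0,0]}
    - {"delta_pos":[0,0,4],"rot":[0,0,0]}
    - {"delta_pos":[0,0,5],"rot":[0,0,0]}
    - {"delta_pos":[0,0,5.5],"rot":[0,0,0]}
    - {"delta_pos":[0,0,5.5],"rot":[0,0,0]}

```text
time: 13.58
eef_pos: [0.4894, 0.3326, 0.1895]
ee_rot: [[-0.998, 0.062, -0.001], [0.062, 0.998, -0.001], [0.001, -0.001, -1.0]]
ft_force: [-0.3, -0.4, -1.4]
opening: 0.0489
gripper_force: 41.8
```

Emit:
step_arm:
  motion:
    - {"delta_pos":[0,0,0.5],"rot":[0,0,0]}
    - {"delta_pos":[0,0,1],"rot":[0,0,0]}
    - {"delta_pos":[0,0,1.5],"rot":[0,0,0]}
    - {"delta_pos":[0,0,1.8],"rot":[0,0,0]}
    - {"delta_pos":[0,0,1.8],"rot":[0,0,0]}

```text
time: 14.0
eef_pos: [0.4892, 0.3334, 0.1719]
ee_rot: [[-0.998, 0.061, -0.001], [0.061, 0.998, -0.0], [0.0, -0.0, -1.0]]
ft_force: [-1.5, -0.9, -1.9]
opening: 0.0489
gripper_force: 41.8
```

Emit:
step_arm:
  motion:
    - {"delta_pos":[0,0,0.4],"rot":[0,0,0]}
    - {"delta_pos":[0,0,0.7],"rot":[0,0,0]}
    - {"delta_pos":[0,0,0.9],"rot":[0,0,0]}
    - {"delta_pos":[0,0,0.95],"rot":[0,0,0]}
    - {"delta_pos":[0,0,0.95],"rot":[0,0,0]}

```text
time: 14.42
eef_pos: [0.4895, 0.3335, 0.1629]
ee_rot: [[-0.998, 0.061, -0.0], [0.061, 0.998, -0.0], [0.0, -0.0, -1.0]]
ft_force: [0.7, 0.1, -0.8]
opening: 0.0487
gripper_force: 41.9
```

Emit:
step_arm:
  motion:
    - {"delta_pos":[0,0,0],"rot":[0,0,0]}
    - {"delta_pos":[0,0,0],"rot":[0,0,0]}
    - {"delta_pos":[0,0,0],"rot":[0,0,0]}
    - {"delta_pos":[0,0,0],"rot":[0,0,0]}
    - {"delta_pos":[0,0,0],"rot":[0,0,0]}

```text
time: 14.83
eef_pos: [0.4894, 0.3335, 0.1629]
ee_rot: [[-0.998, 0.061, 0.0], [0.061, 0.998, 0.0], [-0.0, 0.0, -1.0]]
ft_force: [-0.6, -0.1, -0.9]
opening: 0.0487
gripper_force: 41.9
```

Emit:
step_arm:
  motion:
    - {"delta_pos":[0,0,0.08],"rot":[0,0,0]}
    - {"delta_pos":[0,0,0.1],"rot":[0,0,0]}
    - {"delta_pos":[0,0,0.1],"rot":[0,0,0]}
    - {"delta_pos":[0,0,0.1],"rot":[0,0,0]}
    - {"delta_pos":[0,0,0.1],"rot":[0,0,0]}

```text
time: 15.25
eef_pos: [0.4897, 0.3335, 0.1627]
ee_rot: [[-0.998, 0.061, 0.001], [0.061, 0.998, 0.0], [-0.001, 0.0, -1.0]]
ft_force: [-1.0, -3.3, 13.1]
opening: 0.0489
gripper_force: 43.2
```

Emit:
step_arm:
  motion:
    - {"delta_pos":[0,0,0],"rot":[0,0,0]}
    - {"delta_pos":[0,0,0],"rot":[0,0,0]}
    - {"delta_pos":[0,0,0],"rot":[0,0,0]}
    - {"delta_pos":[0,0,0],"rot":[0,0,0]}
    - {"delta_pos":[0,0,0],"rot":[0,0,0]}
  jaw: 0.6

```text
time: 15.67
eef_pos: [0.4894, 0.3335, 0.1618]
ee_rot: [[-0.998, 0.061, -0.0], [0.061, 0.998, -0.0], [0.0, -0.0, -1.0]]
ft_force: [-0.3, 0.0, -0.5]
opening: 0.0684
gripper_force: 0.0
```

Emit:
step_arm:
  motion:
    - {"delta_pos":[0,0,-1],"rot":[0,0,0]}
    - {"delta_pos":[0,0,-3],"rot":[0,0,0]}
    - {"delta_pos":[0,0,-6],"rot":[0,0,0]}
    - {"delta_pos":[0,0,-9],"rot":[0,0,0]}
    - {"delta_pos":[0,0,-11],"rot":[0,0,0]}

```text
time: 16.08
eef_pos: [0.4899, 0.3337, 0.2752]
ee_rot: [[-0.998, 0.061, 0.002], [0.061, 0.998, 0.001], [-0.002, 0.001, -1.0]]
ft_force: [0.3, 0.4, -0.2]
opening: 0.0682
gripper_force: 0.0
```

Emit:
step_arm:
  motion:
    - {"delta_pos":[-0.5,-2,0],"rot":[0,0,0]}
    - {"delta_pos":[-1.2,-5,0],"rot":[0,0,0]}
    - {"delta_pos":[-2.1,-8,0],"rot":[0,0,0]}
    - {"delta_pos":[-3,-11.5,0],"rot":[0,0,0]}
    - {"delta_pos":[-3.9,-15,0],"rot":[0,0,0]}
  jaw: 0.3

```text
time: 16.5
eef_pos: [0.5193, 0.1802, 0.2728]
ee_rot: [[-0.998, 0.06, 0.001], [0.06, 0.998, 0.0], [-0.001, 0.0, -1.0]]
ft_force: [1.3, -0.5, -0.2]
opening: 0.0555
gripper_force: 0.0
```

Emit:
step_arm:
  motion:
    - {"delta_pos":[-0.8,-3.2,0],"rot":[0,0,0]}
    - {"delta_pos":[-1.6,-6.4,0],"rot":[0,0,0]}
    - {"delta_pos":[-2.4,-9.6,0],"rot":[0,0,0]}
    - {"delta_pos":[-3.2,-12.8,0],"rot":[0,0,0]}
    - {"delta_pos":[-3.9,-15.5,0],"rot":[0,0,0]}

```text
time: 16.92
eef_pos: [0.5489, 0.0222, 0.2727]
ee_rot: [[-0.998, 0.061, 0.001], [0.061, 0.998, -0.0], [-0.001, -0.0, -1.0]]
ft_force: [0.9, 0.0, 0.1]
opening: 0.0558
gripper_force: 0.0
```

Emit:
step_arm:
  motion:
    - {"delta_pos":[-0.8,-3.2,0],"rot":[0,0,0]}
    - {"delta_pos":[-1.6,-6.4,0],"rot":[0,0,0]}
    - {"delta_pos":[-2.5,-9.6,0],"rot":[0,0,0]}
    - {"delta_pos":[-3.4,-12.6,0],"rot":[0,0,0]}
    - {"delta_pos":[-3.9,-14.6,0],"rot":[0,0,0]}

```text
time: 17.33
eef_pos: [0.5793, -0.1266, 0.2728]
ee_rot: [[-0.998, 0.062, 0.001], [0.062, 0.998, -0.001], [-0.001, -0.001, -1.0]]
ft_force: [-0.1, 0.7, -0.4]
opening: 0.0553
gripper_force: 0.0
```

Emit:
step_arm:
  motion:
    - {"delta_pos":[0,0,0],"rot":[0,0,0]}
    - {"delta_pos":[0,0,1],"rot":[0,0,0]}
    - {"delta_pos":[0,0,3],"rot":[0,0,0]}
    - {"delta_pos":[0,0,4],"rot":[0,0,0]}
    - {"delta_pos":[0,0,4],"rot":[0,0,0]}

```text
time: 17.75
eef_pos: [0.5773, -0.1226, 0.2296]
ee_rot: [[-0.998, 0.06, -0.004], [0.06, 0.998, 0.001], [0.004, 0.001, -1.0]]
ft_force: [0.5, 0.7, 0.1]
opening: 0.0558
gripper_force: 0.0
```

Emit:
step_arm:
  motion:
    - {"delta_pos":[0,0,0],"rot":[0,0,0]}
    - {"delta_pos":[0,0,0],"rot":[0,0,0]}
    - {"delta_pos":[0,0,0],"rot":[0,0,0]}
    - {"delta_pos":[0,0,0],"rot":[0,0,0]}
    - {"delta_pos":[0,0,0],"rot":[0,0,0]}

```text
time: 18.17
eef_pos: [0.579, -0.1238, 0.2325]
ee_rot: [[-0.998, 0.061, 0.001], [0.061, 0.998, -0.0], [-0.001, -0.0, -1.0]]
ft_force: [0.0, -0.5, -0.7]
opening: 0.0556
gripper_force: 0.0
```

Emit:
step_arm:
  motion:
    - {"delta_pos":[0,0,1.5],"rot":[0,0,0]}
    - {"delta_pos":[0,0,3.5],"rot":[0,0,0]}
    - {"delta_pos":[0,0,5],"rot":[0,0,0]}
    - {"delta_pos":[0,0,5.55],"rot":[0,0,0]}
    - {"delta_pos":[0,0,5.55],"rot":[0,0,0]}

```text
time: 18.58
eef_pos: [0.5782, -0.1237, 0.1754]
ee_rot: [[-0.998, 0.061, -0.002], [0.061, 0.998, 0.001], [0.002, 0.0, -1.0]]
ft_force: [0.0, 0.6, 0.0]
opening: 0.0555
gripper_force: 0.0
```

Emit:
step_arm:
  motion:
    - {"delta_pos":[0,0,0],"rot":[0,0,0]}
    - {"delta_pos":[0,0,0],"rot":[0,0,0]}
    - {"delta_pos":[0,0,0],"rot":[0,0,0]}
    - {"delta_pos":[0,0,0],"rot":[0,0,0]}
    - {"delta_pos":[0,0,0],"rot":[0,0,0]}
  jaw: -1

```text
time: 19.0
eef_pos: [0.5794, -0.1241, 0.1775]
ee_rot: [[-0.998, 0.061, 0.002], [0.061, 0.998, -0.001], [-0.002, -0.001, -1.0]]
ft_force: [0.0, -2.5, 7.2]
opening: 0.0268
gripper_force: 39.7
```

Emit:
step_arm:
  motion:
    - {"delta_pos":[0,0,0],"rot":[0,0,0]}
    - {"delta_pos":[0,0,0],"rot":[0,0,0]}
    - {"delta_pos":[0,0,0],"rot":[0,0,0]}
    - {"delta_pos":[0,0,0],"rot":[0,0,0]}
    - {"delta_pos":[0,0,0],"rot":[0,0,0]}

```text
time: 19.42
eef_pos: [0.5794, -0.1241, 0.1775]
ee_rot: [[-0.998, 0.061, 0.002], [0.061, 0.998, -0.001], [-0.002, -0.001, -1.0]]
ft_force: [0.2, -0.9, 6.9]
opening: 0.0268
gripper_force: 39.7
```

Emit:
step_arm:
  motion:
    - {"delta_pos":[0,0,-0.5],"rot":[0,0,0]}
    - {"delta_pos":[0,0,-2],"rot":[0,0,0]}
    - {"delta_pos":[0,0,-5],"rot":[0,0,0]}
    - {"delta_pos":[0,0,-8.5],"rot":[0,0,0]}
    - {"delta_pos":[0,0,-12],"rot":[0,0,0]}

```text
time: 19.83
eef_pos: [0.5782, -0.1236, 0.2978]
ee_rot: [[-0.998, 0.061, -0.001], [0.061, 0.998, 0.0], [0.001, 0.0, -1.0]]
ft_force: [1.4, -0.6, -1.5]
opening: 0.0266
gripper_force: 39.6
```

Emit:
step_arm:
  motion:
    - {"delta_pos":[0.8,1.7,0],"rot":[0,0,0]}
    - {"delta_pos":[2.2,4.6,0],"rot":[0,0,0]}
    - {"delta_pos":[3.8,8,0],"rot":[0,0,0]}
    - {"delta_pos":[5.4,11.4,0],"rot":[0,0,0]}
    - {"delta_pos":[7,14.8,0],"rot":[0,0,0]}

```text
time: 20.25
eef_pos: [0.5169, 0.0294, 0.297]
ee_rot: [[-0.998, 0.062, 0.001], [0.062, 0.998, 0.0], [-0.001, 0.0, -1.0]]
ft_force: [0.1, 0.9, -0.5]
opening: 0.027
gripper_force: 39.7
```

Emit:
step_arm:
  motion:
    - {"delta_pos":[1.5,3.2,0],"rot":[0,0,0]}
    - {"delta_pos":[3,6.4,0],"rot":[0,0,0]}
    - {"delta_pos":[4.5,9.6,0],"rot":[0,0,0]}
    - {"delta_pos":[6,12.8,0],"rot":[0,0,0]}
    - {"delta_pos":[7.5,16,0],"rot":[0,0,0]}

```text
time: 20.67
eef_pos: [0.4518, 0.1939, 0.297]
ee_rot: [[-0.998, 0.061, 0.001], [0.061, 0.998, 0.0], [-0.001, 0.0, -1.0]]
ft_force: [0.8, 0.5, -0.9]
opening: 0.027
gripper_force: 39.7
```

Emit:
step_arm:
  motion:
    - {"delta_pos":[1.5,3.2,0],"rot":[0,0,0]}
    - {"delta_pos":[3,6.4,0],"rot":[0,0,0]}
    - {"delta_pos":[4.5,9.6,0],"rot":[0,0,0]}
    - {"delta_pos":[6,12,0],"rot":[0,0,0]}
    - {"delta_pos":[6.6,13.8,0],"rot":[0,0,0]}

```text
time: 21.08
eef_pos: [0.3933, 0.3362, 0.2969]
ee_rot: [[-0.998, 0.059, -0.0], [0.059, 0.998, 0.0], [0.0, 0.0, -1.0]]
ft_force: [-0.0, -0.2, -1.3]
opening: 0.0271
gripper_force: 39.7
```

Emit:
step_arm:
  motion:
    - {"delta_pos":[0,0,0],"rot":[0,0,0]}
    - {"delta_pos":[0,0,1],"rot":[0,0,0]}
    - {"delta_pos":[0,0,3],"rot":[0,0,0]}
    - {"delta_pos":[0,0,5.5],"rot":[0,0,0]}
    - {"delta_pos":[0,0,8],"rot":[0,0,0]}

```text
time: 21.5
eef_pos: [0.3956, 0.3333, 0.2156]
ee_rot: [[-0.998, 0.062, 0.001], [0.062, 0.998, 0.001], [-0.001, 0.001, -1.0]]
ft_force: [0.1, 0.9, -2.4]
opening: 0.027
gripper_force: 39.8
```

Emit:
step_arm:
  motion:
    - {"delta_pos":[0,0,1.5],"rot":[0,0,0]}
    - {"delta_pos":[0,0,2.5],"rot":[0,0,0]}
    - {"delta_pos":[0,0,3.3],"rot":[0,0,0]}
    - {"delta_pos":[0,0,3.6],"rot":[0,0,0]}
    - {"delta_pos":[0,0,3.6],"rot":[0,0,0]}

```text
time: 21.92
eef_pos: [0.3955, 0.3339, 0.1802]
ee_rot: [[-0.998, 0.061, -0.0], [0.061, 0.998, -0.0], [0.0, -0.0, -1.0]]
ft_force: [0.7, 0.1, -1.5]
opening: 0.0268
gripper_force: 39.8
```

Emit:
step_arm:
  motion:
    - {"delta_pos":[0,0,0.2],"rot":[0,0,0]}
    - {"delta_pos":[0,0,0.4],"rot":[0,0,0]}
    - {"delta_pos":[0,0,0.6],"rot":[0,0,0]}
    - {"delta_pos":[0,0,0.7],"rot":[0,0,0]}
    - {"delta_pos":[0,0,0.7],"rot":[0,0,0]}

```text
time: 22.33
eef_pos: [0.3954, 0.3343, 0.1735]
ee_rot: [[-0.998, 0.061, 0.0], [0.061, 0.998, 0.0], [-0.0, 0.0, -1.0]]
ft_force: [0.1, 0.8, -1.0]
opening: 0.0272
gripper_force: 39.9
```

Emit:
step_arm:
  motion:
    - {"delta_pos":[0,0,0.05],"rot":[0,0,0]}
    - {"delta_pos":[0,0,0.05],"rot":[0,0,0]}
    - {"delta_pos":[0,0,0.05],"rot":[0,0,0]}
    - {"delta_pos":[0,0,0.05],"rot":[0,0,0]}
    - {"delta_pos":[0,0,0.05],"rot":[0,0,0]}
  jaw: 0.4

```text
time: 22.75
eef_pos: [0.3953, 0.3342, 0.1729]
ee_rot: [[-0.998, 0.061, 0.0], [0.061, 0.998, 0.0], [-0.0, 0.0, -1.0]]
ft_force: [0.5, 0.0, 0.2]
opening: 0.0598
gripper_force: 0.0
```

Emit:
step_arm:
  motion:
    - {"delta_pos":[0,0,-1],"rot":[0,0,0]}
    - {"delta_pos":[0,0,-3],"rot":[0,0,0]}
    - {"delta_pos":[0,0,-6],"rot":[0,0,0]}
    - {"delta_pos":[0,0,-9],"rot":[0,0,0]}
    - {"delta_pos":[0,0,-12],"rot":[0,0,0]}

```text
time: 23.17
eef_pos: [0.395, 0.334, 0.2949]
ee_rot: [[-0.998, 0.061, -0.0], [0.061, 0.998, -0.0], [0.0, -0.0, -1.0]]
ft_force: [0.6, 0.2, -0.3]
opening: 0.0598
gripper_force: 0.0
```

Emit:
step_arm:
  motion:
    - {"delta_pos":[-1,-1.4,0],"rot":[0,0,0]}
    - {"delta_pos":[-2.7,-3.7,0],"rot":[0,0,0]}
    - {"delta_pos":[-4.7,-6.5,0],"rot":[0,0,0]}
    - {"delta_pos":[-6.8,-9.2,0],"rot":[0,0,0]}
    - {"delta_pos":[-8.8,-12,0],"rot":[0,0,0]}

```text
time: 23.58
eef_pos: [0.4764, 0.2079, 0.2939]
ee_rot: [[-0.998, 0.06, 0.001], [0.06, 0.998, 0.0], [-0.001, 0.0, -1.0]]
ft_force: [0.3, -0.1, -0.5]
opening: 0.0602
gripper_force: 0.0
```

Emit:
step_arm:
  motion:
    - {"delta_pos":[-2,-2.6,0],"rot":[0,0,0]}
    - {"delta_pos":[-4,-5.2,0],"rot":[0,0,0]}
    - {"delta_pos":[-6,-8,0],"rot":[0,0,0]}
    - {"delta_pos":[-8,-10.6,0],"rot":[0,0,0]}
    - {"delta_pos":[-10,-13.4,0],"rot":[0,0,0]}

```text
time: 24.0
eef_pos: [0.5681, 0.0678, 0.2938]
ee_rot: [[-0.998, 0.061, 0.001], [0.061, 0.998, 0.0], [-0.001, 0.0, -1.0]]
ft_force: [0.1, 0.7, -0.3]
opening: 0.0596
gripper_force: 0.0
```

Emit:
step_arm:
  motion:
    - {"delta_pos":[-2,-2.8,0],"rot":[0,0,0]}
    - {"delta_pos":[-4,-5.6,0],"rot":[0,0,0]}
    - {"delta_pos":[-6,-8.4,0],"rot":[0,0,0]}
    - {"delta_pos":[-7.4,-10.4,0],"rot":[0,0,0]}
    - {"delta_pos":[-7.4,-10.4,0],"rot":[0,0,0]}

```text
time: 24.42
eef_pos: [0.6371, -0.0431, 0.2936]
ee_rot: [[-0.998, 0.064, 0.002], [0.064, 0.998, -0.001], [-0.002, -0.001, -1.0]]
ft_force: [-1.0, -0.3, -0.4]
opening: 0.0598
gripper_force: 0.0
```

Emit:
step_arm:
  motion:
    - {"delta_pos":[0,0,0],"rot":[0,0,0]}
    - {"delta_pos":[0,0,1],"rot":[0,0,0]}
    - {"delta_pos":[0,0,1],"rot":[0,0,0]}
    - {"delta_pos":[0,0,1],"rot":[0,0,0]}
    - {"delta_pos":[0,0,1],"rot":[0,0,0]}

```text
time: 24.83
eef_pos: [0.6346, -0.0382, 0.2829]
ee_rot: [[-0.998, 0.06, -0.001], [0.06, 0.998, 0.0], [0.001, 0.0, -1.0]]
ft_force: [0.6, -0.3, 0.5]
opening: 0.0599
gripper_force: 0.0
```

Run:
```python
from h import *
import pickle
a,d=cams.grab_frame("scene")
st=get_state();im,d=cams.grab_frame("wrist");np.save("w2.npy",d);pickle.dump(st,open("w2.pkl","wb"))
cv2.imwrite("pics/w2.png",np.hstack([im,a])[:,::1,::-1][:,:,:]) 
cv2.imwrite("pics/w2s.png",cv2.resize(np.hstack([im,a[150:390,280:600].repeat(2,0).repeat(2,1)])[:,:,::-1],(800,300),interpolation=cv2.INTER_AREA))
print(st["time"],st["eef_pos"],st["ft_force"])
o=np.array([.5859,-.0363,0]);c=np.radians(-3.55);xs=np.array([np.cos(c),np.sin(c),0]);ys=np.array([-np.sin(c),np.cos(c),0])
u,v=np.meshgrid(np.arange(150,490),np.arange(100,480))
P=world("wrist",np.c_[u.ravel(),v.ravel()],depth=d[100:480,150:490].ravel(),st=st)
X=(P-o)@xs;Y=(P-o)@ys;k=(abs(X-.05)<.02)&(abs(Y)<.03)&(abs(P[:,2]-.143)<.003)
print(k.sum(),np.percentile(X[k],[2,98]),np.percentile(Y[k],[2,98]),P[k].mean(0))
```

```text
24.8833 [ 0.63481855 -0.03836262  0.28305465] [ 0.27689621  0.36337357 -0.19358797]
1503 [0.0417536  0.05644155] [-0.01457059  0.01385655] [ 0.63437808 -0.03961492  0.14298628]
```

View pics/w2s.png

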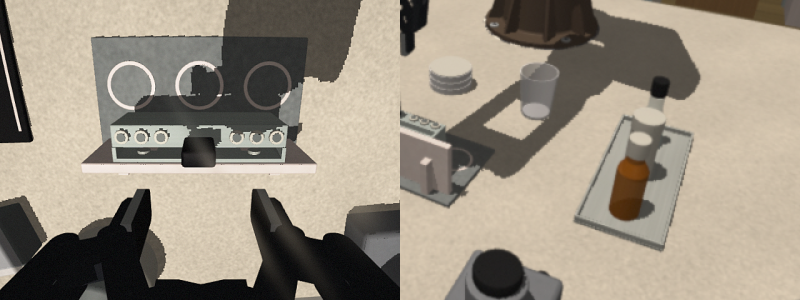

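Left: the rack hangs with its grip block between the fingers' line, rings empty; right: all three containers stand upright in the tray. Grasp the block.

Emit:
step_arm:
  motion:
    - {"delta_pos":[0,-0.1,2],"rot":[0,0,0]}
    - {"delta_pos":[0,-0.1,4.5],"rot":[0,0,0]}
    - {"delta_pos":[0,-0.1,7.5],"rot":[0,0,0]}
    - {"delta_pos":[0,-0.1,9.8],"rot":[0,0,0]}
    - {"delta_pos":[0,-0.1,10.3],"rot":[0,0,0]}

```text
time: 25.35
eef_pos: [0.6332, -0.0396, 0.1765]
ee_rot: [[-0.998, 0.061, -0.005], [0.061, 0.998, 0.001], [0.005, 0.0, -1.0]]
ft_force: [-1.2, 1.0, -0.4]
opening: 0.0597
gripper_force: 0.0
```

Emit:
step_arm:
  motion:
    - {"delta_pos":[0,0,0],"rot":[0,0,0]}
    - {"delta_pos":[0,0,0],"rot":[0,0,0]}
    - {"delta_pos":[0,0,0],"rot":[0,0,0]}
    - {"delta_pos":[0,0,0],"rot":[0,0,0]}
    - {"delta_pos":[0,0,0],"rot":[0,0,0]}

```text
time: 25.77
eef_pos: [0.6356, -0.0401, 0.1812]
ee_rot: [[-0.998, 0.061, 0.002], [0.061, 0.998, -0.0], [-0.002, -0.0, -1.0]]
ft_force: [-0.4, 0.1, -0.6]
opening: 0.0599
gripper_force: 0.0
```

Emit:
step_arm:
  motion:
    - {"delta_pos":[0,0,0],"rot":[0,0,0]}
    - {"delta_pos":[0,0,0],"rot":[0,0,0]}
    - {"delta_pos":[0,0,0],"rot":[0,0,0]}
    - {"delta_pos":[0,0,0],"rot":[0,0,0]}
    - {"delta_pos":[0,0,0],"rot":[0,0,0]}
  jaw: -1
  force: 60

```text
time: 26.18
eef_pos: [0.6351, -0.04, 0.1803]
ee_rot: [[-0.998, 0.061, 0.0], [0.061, 0.998, 0.0], [-0.0, 0.0, -1.0]]
ft_force: [-1.1, 1.6, 5.9]
opening: 0.0294
gripper_force: 58.6
```

Emit:
step_arm:
  motion:
    - {"delta_pos":[0,0,0],"rot":[0,0,0]}
    - {"delta_pos":[0,0,0],"rot":[0,0,0]}
    - {"delta_pos":[0,0,0],"rot":[0,0,0]}
    - {"delta_pos":[0,0,0],"rot":[0,0,0]}
    - {"delta_pos":[0,0,0],"rot":[0,0,0]}

```text
time: 26.6
eef_pos: [0.6351, -0.0399, 0.1803]
ee_rot: [[-0.998, 0.061, 0.0], [0.061, 0.998, 0.0], [-0.0, 0.0, -1.0]]
ft_force: [-2.1, 0.6, 6.8]
opening: 0.0293
gripper_force: 58.6
```

Raise 23 mm.

Emit:
step_arm:
  motion:
    - {"delta_pos":[0,0,-0.5],"rot":[0,0,0]}
    - {"delta_pos":[0,0,-1.1],"rot":[0,0,0]}
    - {"delta_pos":[0,0,-1.7],"rot":[0,0,0]}
    - {"delta_pos":[0,0,-2.2],"rot":[0,0,0]}
    - {"delta_pos":[0,0,-2.35],"rot":[0,0,0]}

```text
time: 27.02
eef_pos: [0.6352, -0.0401, 0.2045]
ee_rot: [[-0.998, 0.061, 0.001], [0.061, 0.998, -0.0], [-0.001, -0.0, -1.0]]
ft_force: [-0.5, -0.4, -3.5]
opening: 0.0293
gripper_force: 59.3
```

Emit:
step_arm:
  motion:
    - {"delta_pos":[0,0,0],"rot":[0,0,0]}
    - {"delta_pos":[0,0,0],"rot":[0,0,0]}
    - {"delta_pos":[0,0,0],"rot":[0,0,0]}
    - {"delta_pos":[0,0,0],"rot":[0,0,0]}
    - {"delta_pos":[0,0,0],"rot":[0,0,0]}

```text
time: 27.43
eef_pos: [0.6349, -0.0401, 0.2032]
ee_rot: [[-0.998, 0.061, -0.0], [0.061, 0.998, 0.0], [0.0, 0.0, -1.0]]
ft_force: [0.3, 0.1, -3.5]
opening: 0.0291
gripper_force: 59.3
```

Emit:
step_arm:
  motion:
    - {"delta_pos":[0.3,0,0],"rot":[0,0,0]}
    - {"delta_pos":[0.7,0,0],"rot":[0,0,0]}
    - {"delta_pos":[1.1,0,0],"rot":[0,0,0]}
    - {"delta_pos":[1.5,0,0],"rot":[0,0,0]}
    - {"delta_pos":[1.8,0,0],"rot":[0,0,0]}

```text
time: 27.85
eef_pos: [0.6163, -0.0389, 0.2034]
ee_rot: [[-0.998, 0.061, -0.0], [0.061, 0.998, 0.0], [0.0, 0.0, -1.0]]
ft_force: [0.7, 0.2, -2.5]
opening: 0.0295
gripper_force: 59.3
```

Emit:
step_arm:
  motion:
    - {"delta_pos":[0.6,0,0],"rot":[0,0,0]}
    - {"delta_pos":[1.2,0,0],"rot":[0,0,0]}
    - {"delta_pos":[2,0,0],"rot":[0,0,0]}
    - {"delta_pos":[2.5,0,0],"rot":[0,0,0]}
    - {"delta_pos":[2.5,0,0],"rot":[0,0,0]}

```text
time: 28.27
eef_pos: [0.5906, -0.0373, 0.2034]
ee_rot: [[-0.998, 0.061, -0.001], [0.061, 0.998, 0.0], [0.001, 0.0, -1.0]]
ft_force: [0.5, -0.3, -2.3]
opening: 0.0292
gripper_force: 59.3
```

Emit:
step_arm:
  motion:
    - {"delta_pos":[0,0,-1],"rot":[0,0,0]}
    - {"delta_pos":[0,0,-2.5],"rot":[0,0,0]}
    - {"delta_pos":[0,0,-4.5],"rot":[0,0,0]}
    - {"delta_pos":[0,0,-6.5],"rot":[0,0,0]}
    - {"delta_pos":[0,0,-8.5],"rot":[0,0,0]}

```text
time: 28.68
eef_pos: [0.5924, -0.0375, 0.2901]
ee_rot: [[-0.998, 0.061, 0.001], [0.061, 0.998, -0.0], [-0.001, -0.0, -1.0]]
ft_force: [0.2, 0.5, -2.5]
opening: 0.029
gripper_force: 59.4
```

Emit:
step_arm:
  motion:
    - {"delta_pos":[0.3,-1.5,0],"rot":[0,0,3]}
    - {"delta_pos":[1,-4,0],"rot":[0,0,8]}
    - {"delta_pos":[1.8,-7,0],"rot":[0,0,14]}
    - {"delta_pos":[2.6,-10,0],"rot":[0,0,20]}
    - {"delta_pos":[3.4,-13,0],"rot":[0,0,26]}

```text
time: 29.1
eef_pos: [0.5501, -0.1663, 0.2894]
ee_rot: [[-0.868, 0.496, 0.001], [0.496, 0.868, -0.0], [-0.001, 0.0, -1.0]]
ft_force: [0.7, -0.2, -2.6]
opening: 0.0294
gripper_force: 59.6
```

Run:
```python
from h import *
im=cv2.imread("pics/top0.png");m=np.zeros(im.shape[:2],np.uint8);m[180:325,425:495]=(im[180:325,425:495].max(2)<60)*255
m=cv2.morphologyEx(m,cv2.MORPH_CLOSE,np.ones((7,7),np.uint8));m=cv2.morphologyEx(m,cv2.MORPH_OPEN,np.ones((5,5),np.uint8))
c=max(cv2.findContours(m,0,2)[0],key=cv2.contourArea)
W=world("top",c.reshape(-1,2).astype(float),z=.008)
r=cv2.minAreaRect((W[:,:2]*1000).astype(np.float32));print(r,cv2.boundingRect(c))
st=get_state();print(st["eef_pos"],st["ee_rot"].round(3))
```

```text
((523.9346313476562, -318.40106201171875), (91.03421783447266, 249.0815887451172), 88.0003433227539) (437, 192, 46, 121)
[ 0.55007324 -0.1663043   0.28941674] [[-0.868  0.496  0.001]
 [ 0.496  0.868 -0.   ]
 [-0.001  0.    -1.   ]]
```

Emit:
step_arm:
  motion:
    - {"delta_pos":[-0.5,-1.5,0],"rot":[0,0,6.6]}
    - {"delta_pos":[-1,-3,0],"rot":[0,0,13.2]}
    - {"delta_pos":[-1.6,-4.5,0],"rot":[0,0,19.8]}
    - {"delta_pos":[-2.1,-6,0],"rot":[0,0,26.4]}
    - {"delta_pos":[-2.65,-7.3,0],"rot":[0,0,33]}

```text
time: 29.52
eef_pos: [0.5374, -0.2429, 0.2893]
ee_rot: [[-0.457, 0.89, 0.001], [0.89, 0.457, -0.001], [-0.001, 0.0, -1.0]]
ft_force: [-0.6, -0.3, -2.9]
opening: 0.0294
gripper_force: 59.9
```

Emit:
step_arm:
  motion:
    - {"delta_pos":[-1.2,-1,0],"rot":[0,0,6.6]}
    - {"delta_pos":[-2.5,-2,0],"rot":[0,0,13.2]}
    - {"delta_pos":[-4,-3,0],"rot":[0,0,19.8]}
    - {"delta_pos":[-5.4,-4,0],"rot":[0,0,26]}
    - {"delta_pos":[-6.2,-4.7,0],"rot":[0,0,29.3]}

```text
time: 29.93
eef_pos: [0.5245, -0.3203, 0.2893]
ee_rot: [[0.038, 0.999, 0.001], [0.999, -0.038, -0.001], [-0.001, 0.001, -1.0]]
ft_force: [-0.4, 0.2, -3.0]
opening: 0.0293
gripper_force: 60.0
```

Emit:
step_arm:
  motion:
    - {"delta_pos":[0,0,0],"rot":[0,0,0]}
    - {"delta_pos":[0,0,0],"rot":[0,0,0]}
    - {"delta_pos":[0,0,2],"rot":[0,0,0]}
    - {"delta_pos":[0,0,4],"rot":[0,0,0]}
    - {"delta_pos":[0,0,5],"rot":[0,0,0]}

```text
time: 30.35
eef_pos: [0.524, -0.3173, 0.237]
ee_rot: [[0.029, 1.0, -0.001], [1.0, -0.029, 0.001], [0.001, -0.001, -1.0]]
ft_force: [-1.1, 0.0, -2.7]
opening: 0.0292
gripper_force: 59.9
```

Emit:
step_arm:
  motion:
    - {"delta_pos":[0,0,0],"rot":[0,0,0]}
    - {"delta_pos":[0,0,0],"rot":[0,0,0]}
    - {"delta_pos":[0,0,0],"rot":[0,0,0]}
    - {"delta_pos":[0,0,0],"rot":[0,0,0]}
    - {"delta_pos":[0,0,0],"rot":[0,0,0]}

```text
time: 30.77
eef_pos: [0.5247, -0.3186, 0.2394]
ee_rot: [[0.031, 1.0, 0.001], [1.0, -0.031, -0.001], [-0.001, 0.001, -1.0]]
ft_force: [-0.3, 0.4, -2.0]
opening: 0.0292
gripper_force: 59.9
```

Run:
```python
from h import *
a,d=cams.grab_frame("top");b,_=cams.grab_frame("scene")
cv2.imwrite("pics/t3.png",np.hstack([cv2.resize(a[170:330,400:520],(360,480)),cv2.resize(b[120:280,100:247],(440,480))])[:,:,::-1])
st=get_state();print(st["eef_pos"],st["ee_rot"].round(4),st["ft_force"])
```

```text
[ 0.52450065 -0.318553    0.23907648] [[ 3.110e-02  9.995e-01  8.000e-04]
 [ 9.995e-01 -3.110e-02 -5.000e-04]
 [-5.000e-04  8.000e-04 -1.000e+00]] [ 0.26596901  0.4081255  -2.25043588]
```

View pics/t3.png

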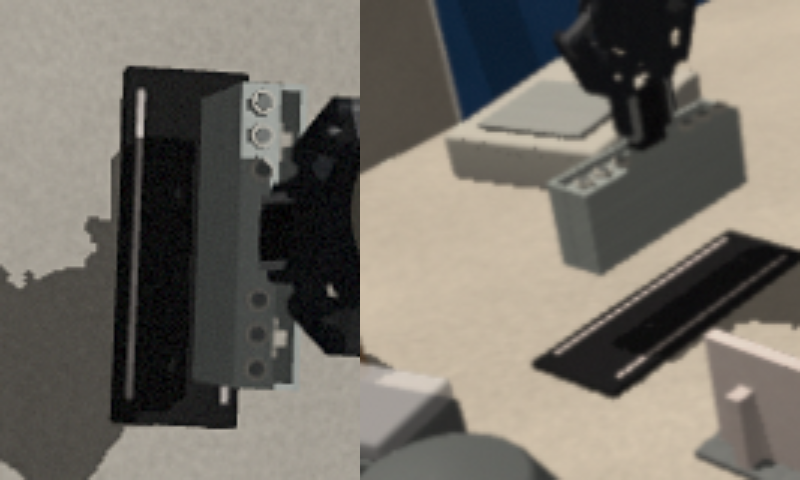

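The rack is upright, parallel to the plate, and above it. Lowering.

Emit:
step_arm:
  motion:
    - {"delta_pos":[0,0,1.5],"rot":[0,0,0]}
    - {"delta_pos":[0,0,3.5],"rot":[0,0,0]}
    - {"delta_pos":[0,0,5.5],"rot":[0,0,0]}
    - {"delta_pos":[0,0,6.8],"rot":[0,0,0]}
    - {"delta_pos":[0,0,7],"rot":[0,0,0]}

```text
time: 31.28
eef_pos: [0.5233, -0.3178, 0.1663]
ee_rot: [[0.031, 1.0, -0.003], [1.0, -0.031, 0.002], [0.002, -0.003, -1.0]]
ft_force: [-2.2, 0.8, -2.3]
opening: 0.0292
gripper_force: 59.9
```

Emit:
step_arm:
  motion:
    - {"delta_pos":[0,0,0.2],"rot":[0,0,0]}
    - {"delta_pos":[0,0,0.4],"rot":[0,0,0]}
    - {"delta_pos":[0,0,0.6],"rot":[0,0,0]}
    - {"delta_pos":[0,0,0.75],"rot":[0,0,0]}
    - {"delta_pos":[0,0,0.75],"rot":[0,0,0]}

```text
time: 31.7
eef_pos: [0.5244, -0.3185, 0.1613]
ee_rot: [[0.031, 1.0, 0.001], [1.0, -0.031, -0.0], [-0.0, 0.001, -1.0]]
ft_force: [0.0, -0.0, -2.2]
opening: 0.0293
gripper_force: 59.9
```

Emit:
step_arm:
  motion:
    - {"delta_pos":[0,0,0.05],"rot":[0,0,0]}
    - {"delta_pos":[0,0,0.05],"rot":[0,0,0]}
    - {"delta_pos":[0,0,0.1],"rot":[0,0,0]}
    - {"delta_pos":[0,0,0.1],"rot":[0,0,0]}
    - {"delta_pos":[0,0,0.1],"rot":[0,0,0]}

```text
time: 32.12
eef_pos: [0.5245, -0.3188, 0.161]
ee_rot: [[0.031, 1.0, 0.001], [1.0, -0.031, -0.001], [-0.001, 0.001, -1.0]]
ft_force: [-3.8, 0.6, 12.4]
opening: 0.0289
gripper_force: 62.1
```

Emit:
step_arm:
  motion:
    - {"delta_pos":[0,0,0],"rot":[0,0,0]}
    - {"delta_pos":[0,0,0],"rot":[0,0,0]}
    - {"delta_pos":[0,0,0],"rot":[0,0,0]}
    - {"delta_pos":[0,0,0],"rot":[0,0,0]}
    - {"delta_pos":[0,0,0],"rot":[0,0,0]}
  jaw: 0.35

```text
time: 32.53
eef_pos: [0.5243, -0.3184, 0.1598]
ee_rot: [[0.031, 1.0, -0.0], [1.0, -0.031, 0.0], [0.0, -0.0, -1.0]]
ft_force: [-0.0, -0.7, -0.4]
opening: 0.0578
gripper_force: 0.0
```

Emit:
step_arm:
  motion:
    - {"delta_pos":[0,0,-1],"rot":[0,0,0]}
    - {"delta_pos":[0,0,-3],"rot":[0,0,0]}
    - {"delta_pos":[0,0,-6],"rot":[0,0,0]}
    - {"delta_pos":[0,0,-9],"rot":[0,0,0]}
    - {"delta_pos":[0,0,-12],"rot":[0,0,0]}

```text
time: 32.95
eef_pos: [0.5241, -0.3183, 0.2818]
ee_rot: [[0.031, 1.0, -0.0], [1.0, -0.031, 0.0], [0.0, -0.0, -1.0]]
ft_force: [-0.5, -0.6, -0.2]
opening: 0.0579
gripper_force: 0.0
```

Emit:
step_arm:
  motion:
    - {"delta_pos":[1,0,0],"rot":[0,0,-4]}
    - {"delta_pos":[2.5,-0.1,0],"rot":[0,0,-10]}
    - {"delta_pos":[4.2,-0.1,0],"rot":[0,0,-16.5]}
    - {"delta_pos":[6,-0.2,0],"rot":[0,0,-23]}
    - {"delta_pos":[8,-0.2,0],"rot":[0,0,-30]}

```text
time: 33.37
eef_pos: [0.5245, -0.2379, 0.2807]
ee_rot: [[-0.477, 0.879, 0.0], [0.879, 0.477, -0.0], [-0.0, 0.0, -1.0]]
ft_force: [-0.1, 0.5, 0.1]
opening: 0.0578
gripper_force: 0.0
```

Emit:
step_arm:
  motion:
    - {"delta_pos":[2.3,1.2,0],"rot":[0,0,-6]}
    - {"delta_pos":[4.6,2.4,0],"rot":[0,0,-12]}
    - {"delta_pos":[6.9,3.7,0],"rot":[0,0,-18]}
    - {"delta_pos":[9.2,4.9,0],"rot":[0,0,-24]}
    - {"delta_pos":[11.4,6.1,0],"rot":[0,0,-30]}

```text
time: 33.78
eef_pos: [0.5244, -0.1078, 0.2807]
ee_rot: [[-0.853, 0.522, 0.0], [0.522, 0.853, -0.0], [-0.0, 0.0, -1.0]]
ft_force: [0.7, -0.1, -0.0]
opening: 0.0575
gripper_force: 0.0
```

Emit:
step_arm:
  motion:
    - {"delta_pos":[1.6,2.5,0],"rot":[0,0,-6]}
    - {"delta_pos":[3.2,5,0],"rot":[0,0,-12]}
    - {"delta_pos":[4.8,7.6,0],"rot":[0,0,-18]}
    - {"delta_pos":[6.4,10.2,0],"rot":[0,0,-24]}
    - {"delta_pos":[7.9,12.7,0],"rot":[0,0,-28.3]}

```text
time: 34.2
eef_pos: [0.5242, 0.042, 0.2807]
ee_rot: [[-0.998, 0.055, 0.001], [0.055, 0.998, 0.0], [-0.001, 0.0, -1.0]]
ft_force: [0.6, -0.4, -0.3]
opening: 0.0574
gripper_force: 0.0
```

Emit:
step_arm:
  motion:
    - {"delta_pos":[1.5,3,0],"rot":[0,0,0]}
    - {"delta_pos":[3,6,0],"rot":[0,0,0]}
    - {"delta_pos":[4.5,9,0],"rot":[0,0,0]}
    - {"delta_pos":[6,12,0],"rot":[0,0,0]}
    - {"delta_pos":[7.5,15,0],"rot":[0,0,0]}

```text
time: 34.62
eef_pos: [0.4578, 0.1961, 0.2807]
ee_rot: [[-0.998, 0.061, 0.001], [0.061, 0.998, 0.0], [-0.001, 0.0, -1.0]]
ft_force: [1.0, 0.6, -0.5]
opening: 0.0572
gripper_force: 0.0
```

Emit:
step_arm:
  motion:
    - {"delta_pos":[1.5,3,0],"rot":[0,0,0]}
    - {"delta_pos":[3,6,0],"rot":[0,0,0]}
    - {"delta_pos":[4.5,9,0],"rot":[0,0,0]}
    - {"delta_pos":[6,11.5,0],"rot":[0,0,0]}
    - {"delta_pos":[7.2,13.5,0],"rot":[0,0,0]}

```text
time: 35.03
eef_pos: [0.3939, 0.3358, 0.2807]
ee_rot: [[-0.998, 0.06, 0.0], [0.06, 0.998, 0.001], [-0.0, 0.001, -1.0]]
ft_force: [0.3, 0.7, -0.2]
opening: 0.0575
gripper_force: 0.0
```

Emit:
step_arm:
  motion:
    - {"delta_pos":[0,0,0],"rot":[0,0,0]}
    - {"delta_pos":[0,0,0],"rot":[0,0,0]}
    - {"delta_pos":[0,0,0],"rot":[0,0,0]}
    - {"delta_pos":[0,0,0],"rot":[0,0,0]}
    - {"delta_pos":[0,0,0],"rot":[0,0,0]}

```text
time: 35.45
eef_pos: [0.3955, 0.3331, 0.2801]
ee_rot: [[-0.998, 0.062, 0.0], [0.062, 0.998, -0.0], [-0.0, -0.0, -1.0]]
ft_force: [0.4, -0.0, 0.0]
opening: 0.0574
gripper_force: 0.0
```

Run:
```python
from h import *
a,d=cams.grab_frame("top");np.save("top4.npy",d)
cv2.imwrite("pics/t4.png",np.hstack([cv2.resize(a[170:330,400:520],(360,480)),cv2.resize(a[170:330,90:230],(420,480))])[:,:,::-1])
st=get_state();print(st["eef_pos"],st["ee_rot"].round(4),st["ft_force"])
# rack block top & rack top by depth
u,v=np.meshgrid(np.arange(420,500),np.arange(180,330));P=world("top",np.c_[u.ravel(),v.ravel()],depth=d[180:330,420:500].ravel())
for z in (.123,.078):
    k=abs(P[:,2]-z)<.004;q=P[k];print(z,k.sum(),cv2.minAreaRect((q[:,:2]*1000).astype(np.float32)))
```

```text
[0.39548039 0.33317073 0.28005152] [[-9.981e-01  6.210e-02  1.000e-04]
 [ 6.210e-02  9.981e-01  0.000e+00]
 [-1.000e-04  0.000e+00 -1.000e+00]] [0.17134529 0.27788375 0.10122398]
0.123 132 ((525.15966796875, -320.6756286621094), (29.560394287109375, 14.637539863586426), 0.4279496371746063)
0.078 1191 ((525.4791259765625, -320.9346008300781), (41.341949462890625, 179.0254364013672), 88.41336059570312)
```

View pics/t4.png

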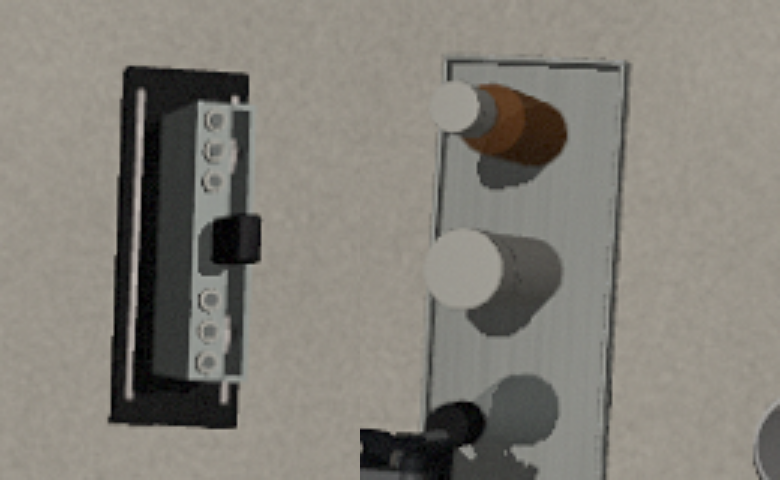

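The rack stands level and centred on the plate within about 2 mm; the containers stand in the tray. Now the flask goes back.

Emit:
step_arm:
  motion:
    - {"delta_pos":[0,0.1,2],"rot":[0,0,0]}
    - {"delta_pos":[0,0.1,5],"rot":[0,0,0]}
    - {"delta_pos":[0,0.1,8],"rot":[0,0,0]}
    - {"delta_pos":[0,0.1,10.2],"rot":[0,0,0]}
    - {"delta_pos":[0,0.1,10.7],"rot":[0,0,0]}

```text
time: 35.92
eef_pos: [0.3941, 0.3333, 0.1699]
ee_rot: [[-0.998, 0.062, -0.004], [0.062, 0.998, -0.003], [0.003, -0.003, -1.0]]
ft_force: [-1.0, -0.3, 0.3]
opening: 0.0578
gripper_force: 0.0
```

Emit:
step_arm:
  motion:
    - {"delta_pos":[0,0,0],"rot":[0,0,0]}
    - {"delta_pos":[0,0,0],"rot":[0,0,0]}
    - {"delta_pos":[0,0,0],"rot":[0,0,0]}
    - {"delta_pos":[0,0,0],"rot":[0,0,0]}
    - {"delta_pos":[0,0,0],"rot":[0,0,0]}

```text
time: 36.33
eef_pos: [0.3956, 0.3352, 0.174]
ee_rot: [[-0.998, 0.061, 0.002], [0.061, 0.998, 0.001], [-0.001, 0.001, -1.0]]
ft_force: [-0.2, 0.6, 0.3]
opening: 0.0574
gripper_force: 0.0
```

Emit:
step_arm:
  motion:
    - {"delta_pos":[0,0,0],"rot":[0,0,0]}
    - {"delta_pos":[0,0,0],"rot":[0,0,0]}
    - {"delta_pos":[0,0,0],"rot":[0,0,0]}
    - {"delta_pos":[0,0,0],"rot":[0,0,0]}
    - {"delta_pos":[0,0,0],"rot":[0,0,0]}
  jaw: -1
  force: 40

```text
time: 36.75
eef_pos: [0.3952, 0.3349, 0.1733]
ee_rot: [[-0.998, 0.061, 0.0], [0.061, 0.998, 0.0], [-0.0, 0.0, -1.0]]
ft_force: [0.1, -2.1, 7.7]
opening: 0.0268
gripper_force: 38.7
```

Emit:
step_arm:
  motion:
    - {"delta_pos":[0,0,0],"rot":[0,0,0]}
    - {"delta_pos":[0,0,0],"rot":[0,0,0]}
    - {"delta_pos":[0,0,0],"rot":[0,0,0]}
    - {"delta_pos":[0,0,0],"rot":[0,0,0]}
    - {"delta_pos":[0,0,0],"rot":[0,0,0]}

```text
time: 37.17
eef_pos: [0.3952, 0.3349, 0.1733]
ee_rot: [[-0.998, 0.061, 0.0], [0.061, 0.998, 0.0], [-0.0, 0.0, -1.0]]
ft_force: [-0.3, -2.4, 8.0]
opening: 0.0268
gripper_force: 38.7
```

Emit:
step_arm:
  motion:
    - {"delta_pos":[0,0,-0.5],"rot":[0,0,0]}
    - {"delta_pos":[0,0,-2],"rot":[0,0,0]}
    - {"delta_pos":[0,0,-5],"rot":[0,0,0]}
    - {"delta_pos":[0,0,-8.5],"rot":[0,0,0]}
    - {"delta_pos":[0,0,-12.4],"rot":[0,0,0]}

```text
time: 37.58
eef_pos: [0.3943, 0.3343, 0.2977]
ee_rot: [[-0.998, 0.061, -0.002], [0.061, 0.998, -0.001], [0.002, -0.002, -1.0]]
ft_force: [1.5, 0.5, -1.5]
opening: 0.0267
gripper_force: 39.6
```

Emit:
step_arm:
  motion:
    - {"delta_pos":[-0.8,-1.7,0],"rot":[0,0,0]}
    - {"delta_pos":[-2.2,-4.6,0],"rot":[0,0,0]}
    - {"delta_pos":[-3.8,-8,0],"rot":[0,0,0]}
    - {"delta_pos":[-5.4,-11.4,0],"rot":[0,0,0]}
    - {"delta_pos":[-7,-14.8,0],"rot":[0,0,0]}

```text
time: 38.0
eef_pos: [0.456, 0.1815, 0.2973]
ee_rot: [[-0.998, 0.06, 0.0], [0.06, 0.998, 0.0], [-0.0, 0.0, -1.0]]
ft_force: [0.9, 0.2, -1.3]
opening: 0.0266
gripper_force: 39.6
```

Emit:
step_arm:
  motion:
    - {"delta_pos":[-1.5,-3.2,0],"rot":[0,0,0]}
    - {"delta_pos":[-3,-6.4,0],"rot":[0,0,0]}
    - {"delta_pos":[-4.5,-9.6,0],"rot":[0,0,0]}
    - {"delta_pos":[-6,-12.8,0],"rot":[0,0,0]}
    - {"delta_pos":[-7.5,-16,0],"rot":[0,0,0]}

```text
time: 38.42
eef_pos: [0.5212, 0.0169, 0.2972]
ee_rot: [[-0.998, 0.061, 0.0], [0.061, 0.998, 0.0], [-0.0, 0.0, -1.0]]
ft_force: [0.8, 1.1, -1.0]
opening: 0.0268
gripper_force: 39.6
```

Emit:
step_arm:
  motion:
    - {"delta_pos":[-1.5,-3.2,0],"rot":[0,0,0]}
    - {"delta_pos":[-3,-6.4,0],"rot":[0,0,0]}
    - {"delta_pos":[-4.5,-9.6,0],"rot":[0,0,0]}
    - {"delta_pos":[-6,-12,0],"rot":[0,0,0]}
    - {"delta_pos":[-6.7,-13.8,0],"rot":[0,0,0]}

```text
time: 38.83
eef_pos: [0.5807, -0.1258, 0.2971]
ee_rot: [[-0.998, 0.062, 0.001], [0.062, 0.998, -0.0], [-0.001, -0.0, -1.0]]
ft_force: [-1.0, 0.9, -0.6]
opening: 0.027
gripper_force: 39.7
```

Emit:
step_arm:
  motion:
    - {"delta_pos":[0,0,0],"rot":[0,0,0]}
    - {"delta_pos":[0,0,1],"rot":[0,0,0]}
    - {"delta_pos":[0,0,3],"rot":[0,0,0]}
    - {"delta_pos":[0,0,5.5],"rot":[0,0,0]}
    - {"delta_pos":[0,0,8],"rot":[0,0,0]}

```text
time: 39.25
eef_pos: [0.579, -0.122, 0.2159]
ee_rot: [[-0.998, 0.06, 0.0], [0.06, 0.998, 0.0], [-0.0, 0.0, -1.0]]
ft_force: [0.8, 0.6, -1.6]
opening: 0.0267
gripper_force: 39.8
```

Emit:
step_arm:
  motion:
    - {"delta_pos":[0,0,1],"rot":[0,0,0]}
    - {"delta_pos":[0,0,2],"rot":[0,0,0]}
    - {"delta_pos":[0,0,2],"rot":[0,0,0]}
    - {"delta_pos":[0,0,2],"rot":[0,0,0]}
    - {"delta_pos":[0,0,2],"rot":[0,0,0]}

```text
time: 39.67
eef_pos: [0.5801, -0.1231, 0.198]
ee_rot: [[-0.998, 0.061, 0.001], [0.061, 0.998, -0.0], [-0.001, -0.0, -1.0]]
ft_force: [-0.2, 0.4, -0.8]
opening: 0.0268
gripper_force: 39.7
```

Emit:
step_arm:
  motion:
    - {"delta_pos":[0,-0.1,0.5],"rot":[0,0,0]}
    - {"delta_pos":[0,-0.1,1],"rot":[0,0,0]}
    - {"delta_pos":[0,-0.1,1.5],"rot":[0,0,0]}
    - {"delta_pos":[0,-0.1,1.8],"rot":[0,0,0]}
    - {"delta_pos":[0,-0.1,1.9],"rot":[0,0,0]}

```text
time: 40.08
eef_pos: [0.5792, -0.1242, 0.1773]
ee_rot: [[-0.998, 0.061, -0.001], [0.061, 0.998, 0.0], [0.001, 0.0, -1.0]]
ft_force: [-0.8, -1.9, 10.8]
opening: 0.0272
gripper_force: 41.0
```

Emit:
step_arm:
  motion:
    - {"delta_pos":[0,0,0],"rot":[0,0,0]}
    - {"delta_pos":[0,0,0],"rot":[0,0,0]}
    - {"delta_pos":[0,0,0.05],"rot":[0,0,0]}
    - {"delta_pos":[0,0,0.1],"rot":[0,0,0]}
    - {"delta_pos":[0,0,0.1],"rot":[0,0,0]}

```text
time: 40.5
eef_pos: [0.5798, -0.1243, 0.1773]
ee_rot: [[-0.998, 0.061, 0.001], [0.061, 0.998, -0.0], [-0.001, -0.0, -1.0]]
ft_force: [-0.8, -0.1, 4.5]
opening: 0.0271
gripper_force: 40.3
```

Emit:
step_arm:
  motion:
    - {"delta_pos":[0,0,0],"rot":[0,0,0]}
    - {"delta_pos":[0,0,0],"rot":[0,0,0]}
    - {"delta_pos":[0,0,0],"rot":[0,0,0]}
    - {"delta_pos":[0,0,0],"rot":[0,0,0]}
    - {"delta_pos":[0,0,0],"rot":[0,0,0]}
  jaw: 0.65

```text
time: 40.92
eef_pos: [0.5795, -0.1242, 0.1769]
ee_rot: [[-0.998, 0.061, -0.0], [0.061, 0.998, -0.0], [0.0, -0.0, -1.0]]
ft_force: [-0.0, 0.3, -0.6]
opening: 0.0703
gripper_force: 0.0
```

Emit:
step_arm:
  motion:
    - {"delta_pos":[0,0,-1],"rot":[0,0,0]}
    - {"delta_pos":[0,0,-3],"rot":[0,0,0]}
    - {"delta_pos":[0,0,-6],"rot":[0,0,0]}
    - {"delta_pos":[0,0,-9],"rot":[0,0,0]}
    - {"delta_pos":[0,0,-11],"rot":[0,0,0]}

```text
time: 41.33
eef_pos: [0.58, -0.1243, 0.2903]
ee_rot: [[-0.998, 0.061, 0.002], [0.061, 0.998, -0.001], [-0.002, -0.0, -1.0]]
ft_force: [1.6, -0.7, 0.1]
opening: 0.0701
gripper_force: 0.0
```

Emit:
step_arm:
  motion:
    - {"delta_pos":[0.5,2,0],"rot":[0,0,0]}
    - {"delta_pos":[1.2,5,0],"rot":[0,0,0]}
    - {"delta_pos":[2.1,8,0],"rot":[0,0,0]}
    - {"delta_pos":[3,11.5,0],"rot":[0,0,0]}
    - {"delta_pos":[3.9,15,0],"rot":[0,0,0]}

```text
time: 41.75
eef_pos: [0.5492, 0.029, 0.2878]
ee_rot: [[-0.998, 0.062, 0.001], [0.062, 0.998, -0.0], [-0.001, 0.0, -1.0]]
ft_force: [0.8, 1.1, -0.1]
opening: 0.0705
gripper_force: 0.0
```

Emit:
step_arm:
  motion:
    - {"delta_pos":[0.8,3.2,0],"rot":[0,0,0]}
    - {"delta_pos":[1.6,6.4,0],"rot":[0,0,0]}
    - {"delta_pos":[2.4,9.6,0],"rot":[0,0,0]}
    - {"delta_pos":[3.2,12.8,0],"rot":[0,0,0]}
    - {"delta_pos":[4,15.5,0],"rot":[0,0,0]}

```text
time: 42.17
eef_pos: [0.5187, 0.187, 0.2878]
ee_rot: [[-0.998, 0.061, 0.001], [0.061, 0.998, 0.0], [-0.001, 0.0, -1.0]]
ft_force: [0.6, 0.1, -0.4]
opening: 0.0706
gripper_force: 0.0
```

Emit:
step_arm:
  motion:
    - {"delta_pos":[0.8,3.2,0],"rot":[0,0,0]}
    - {"delta_pos":[1.6,6.4,0],"rot":[0,0,0]}
    - {"delta_pos":[2.5,9.6,0],"rot":[0,0,0]}
    - {"delta_pos":[3.4,12.6,0],"rot":[0,0,0]}
    - {"delta_pos":[4,14.6,0],"rot":[0,0,0]}

```text
time: 42.58
eef_pos: [0.4873, 0.3358, 0.2877]
ee_rot: [[-0.998, 0.06, 0.0], [0.06, 0.998, 0.001], [-0.0, 0.001, -1.0]]
ft_force: [-0.2, -0.9, -0.2]
opening: 0.0704
gripper_force: 0.0
```

Emit:
step_arm:
  motion:
    - {"delta_pos":[0,0,0],"rot":[0,0,0]}
    - {"delta_pos":[0,0,1],"rot":[0,0,0]}
    - {"delta_pos":[0,0,3],"rot":[0,0,0]}
    - {"delta_pos":[0,0,4],"rot":[0,0,0]}
    - {"delta_pos":[0,0,4],"rot":[0,0,0]}

```text
time: 43.0
eef_pos: [0.4873, 0.3316, 0.2445]
ee_rot: [[-0.998, 0.062, -0.003], [0.062, 0.998, -0.002], [0.003, -0.002, -1.0]]
ft_force: [-0.8, -1.3, -0.3]
opening: 0.0701
gripper_force: 0.0
```

Emit:
step_arm:
  motion:
    - {"delta_pos":[0,0,0],"rot":[0,0,0]}
    - {"delta_pos":[0,0,0],"rot":[0,0,0]}
    - {"delta_pos":[0,0,0],"rot":[0,0,0]}
    - {"delta_pos":[0,0,0],"rot":[0,0,0]}
    - {"delta_pos":[0,0,0],"rot":[0,0,0]}

```text
time: 43.42
eef_pos: [0.4884, 0.3332, 0.2475]
ee_rot: [[-0.998, 0.061, 0.001], [0.061, 0.998, 0.0], [-0.001, 0.001, -1.0]]
ft_force: [-0.6, 0.7, 0.0]
opening: 0.0703
gripper_force: 0.0
```

Emit:
step_arm:
  motion:
    - {"delta_pos":[-0.1,0,2],"rot":[0,0,0]}
    - {"delta_pos":[-0.1,0,4.5],"rot":[0,0,0]}
    - {"delta_pos":[-0.1,0,7],"rot":[0,0,0]}
    - {"delta_pos":[-0.1,0,8.3],"rot":[0,0,0]}
    - {"delta_pos":[-0.1,0,8.5],"rot":[0,0,0]}

```text
time: 43.83
eef_pos: [0.4881, 0.3325, 0.1596]
ee_rot: [[-0.998, 0.061, -0.003], [0.061, 0.998, -0.002], [0.003, -0.002, -1.0]]
ft_force: [-1.2, -1.5, -0.6]
opening: 0.0703
gripper_force: 0.0
```

Emit:
step_arm:
  motion:
    - {"delta_pos":[0,0,0],"rot":[0,0,0]}
    - {"delta_pos":[0,0,0],"rot":[0,0,0]}
    - {"delta_pos":[0,0,0],"rot":[0,0,0]}
    - {"delta_pos":[0,0,0],"rot":[0,0,0]}
    - {"delta_pos":[0,0,0],"rot":[0,0,0]}

```text
time: 44.25
eef_pos: [0.4895, 0.3334, 0.1628]
ee_rot: [[-0.998, 0.061, 0.001], [0.061, 0.998, 0.001], [-0.001, 0.001, -1.0]]
ft_force: [-0.4, 0.5, 0.6]
opening: 0.0708
gripper_force: 0.0
```

Emit:
step_arm:
  motion:
    - {"delta_pos":[0,0,0],"rot":[0,0,0]}
    - {"delta_pos":[0,0,0],"rot":[0,0,0]}
    - {"delta_pos":[0,0,0],"rot":[0,0,0]}
    - {"delta_pos":[0,0,0],"rot":[0,0,0]}
    - {"delta_pos":[0,0,0],"rot":[0,0,0]}
  jaw: -1

```text
time: 44.67
eef_pos: [0.4894, 0.3333, 0.1625]
ee_rot: [[-0.998, 0.061, 0.001], [0.061, 0.998, 0.0], [-0.001, 0.0, -1.0]]
ft_force: [-0.7, -0.9, 8.0]
opening: 0.0488
gripper_force: 40.3
```

Emit:
step_arm:
  motion:
    - {"delta_pos":[0,0,0],"rot":[0,0,0]}
    - {"delta_pos":[0,0,0],"rot":[0,0,0]}
    - {"delta_pos":[0,0,0],"rot":[0,0,0]}
    - {"delta_pos":[0,0,0],"rot":[0,0,0]}
    - {"delta_pos":[0,0,0],"rot":[0,0,0]}

```text
time: 45.08
eef_pos: [0.4894, 0.3332, 0.1625]
ee_rot: [[-0.998, 0.061, 0.001], [0.061, 0.998, 0.0], [-0.001, 0.0, -1.0]]
ft_force: [-1.2, -0.7, 7.3]
opening: 0.0487
gripper_force: 40.3
```

Emit:
step_arm:
  motion:
    - {"delta_pos":[0,0,-0.5],"rot":[0,0,0]}
    - {"delta_pos":[0,0,-2],"rot":[0,0,0]}
    - {"delta_pos":[0,0,-4.5],"rot":[0,0,0]}
    - {"delta_pos":[0,0,-7.5],"rot":[0,0,0]}
    - {"delta_pos":[0,0,-11.4],"rot":[0,0,0]}

```text
time: 45.5
eef_pos: [0.4881, 0.3325, 0.2756]
ee_rot: [[-0.998, 0.061, -0.003], [0.061, 0.998, -0.002], [0.003, -0.002, -1.0]]
ft_force: [0.6, -0.2, -1.2]
opening: 0.0494
gripper_force: 41.6
```

Emit:
step_arm:
  motion:
    - {"delta_pos":[-0.5,-1.5,0],"rot":[0,0,0]}
    - {"delta_pos":[-1.4,-4.5,0],"rot":[0,0,0]}
    - {"delta_pos":[-2.5,-7.8,0],"rot":[0,0,0]}
    - {"delta_pos":[-3.6,-11.2,0],"rot":[0,0,0]}
    - {"delta_pos":[-4.7,-14.4,0],"rot":[0,0,0]}

```text
time: 45.92
eef_pos: [0.5272, 0.185, 0.2763]
ee_rot: [[-0.998, 0.06, 0.0], [0.06, 0.998, -0.0], [-0.0, -0.0, -1.0]]
ft_force: [1.5, 0.4, -1.4]
opening: 0.0487
gripper_force: 41.8
```

Emit:
step_arm:
  motion:
    - {"delta_pos":[-1,-3.2,0],"rot":[0,0,0]}
    - {"delta_pos":[-2,-6.4,0],"rot":[0,0,0]}
    - {"delta_pos":[-3,-9.6,0],"rot":[0,0,0]}
    - {"delta_pos":[-4,-12.8,0],"rot":[0,0,0]}
    - {"delta_pos":[-5,-15.9,0],"rot":[0,0,0]}

```text
time: 46.33
eef_pos: [0.5676, 0.023, 0.2762]
ee_rot: [[-0.998, 0.061, 0.0], [0.061, 0.998, -0.0], [-0.0, -0.0, -1.0]]
ft_force: [0.3, -0.3, -1.1]
opening: 0.0488
gripper_force: 41.8
```

Emit:
step_arm:
  motion:
    - {"delta_pos":[-1,-2.8,0],"rot":[0,0,0]}
    - {"delta_pos":[-2,-5,0],"rot":[0,0,0]}
    - {"delta_pos":[-2.2,-6,0],"rot":[0,0,0]}
    - {"delta_pos":[-2.2,-6,1],"rot":[0,0,0]}
    - {"delta_pos":[-2.2,-6,3],"rot":[0,0,0]}

```text
time: 46.75
eef_pos: [0.5867, -0.0367, 0.2471]
ee_rot: [[-0.998, 0.062, 0.003], [0.062, 0.998, -0.0], [-0.003, 0.0, -1.0]]
ft_force: [0.6, -0.1, -1.3]
opening: 0.0493
gripper_force: 41.7
```

Emit:
step_arm:
  motion:
    - {"delta_pos":[0,0,2],"rot":[0,0,0]}
    - {"delta_pos":[0,0,4],"rot":[0,0,0]}
    - {"delta_pos":[0,0,5],"rot":[0,0,0]}
    - {"delta_pos":[0,0,6],"rot":[0,0,0]}
    - {"delta_pos":[0,0,6],"rot":[0,0,0]}

```text
time: 47.17
eef_pos: [0.5849, -0.0357, 0.1842]
ee_rot: [[-0.998, 0.06, -0.003], [0.06, 0.998, 0.0], [0.003, 0.0, -1.0]]
ft_force: [-1.3, 0.5, -1.2]
opening: 0.0484
gripper_force: 41.7
```

Emit:
step_arm:
  motion:
    - {"delta_pos":[0,0,0],"rot":[0,0,0]}
    - {"delta_pos":[0,0,0],"rot":[0,0,0]}
    - {"delta_pos":[0,0,0],"rot":[0,0,0]}
    - {"delta_pos":[0,0,0],"rot":[0,0,0]}
    - {"delta_pos":[0,0,0],"rot":[0,0,0]}

```text
time: 47.58
eef_pos: [0.5861, -0.0365, 0.1865]
ee_rot: [[-0.998, 0.061, 0.001], [0.061, 0.998, -0.0], [-0.001, -0.0, -1.0]]
ft_force: [-0.4, -0.2, -0.5]
opening: 0.0492
gripper_force: 41.7
```

Emit:
step_arm:
  motion:
    - {"delta_pos":[0,0,0.6],"rot":[0,0,0]}
    - {"delta_pos":[0,0,1.2],"rot":[0,0,0]}
    - {"delta_pos":[0,0,1.6],"rot":[0,0,0]}
    - {"delta_pos":[0,0,1.8],"rot":[0,0,0]}
    - {"delta_pos":[0,0,1.9],"rot":[0,0,0]}

```text
time: 48.0
eef_pos: [0.5857, -0.0365, 0.1665]
ee_rot: [[-0.998, 0.061, -0.001], [0.061, 0.998, 0.0], [0.001, -0.0, -1.0]]
ft_force: [-3.1, -0.4, 14.8]
opening: 0.0493
gripper_force: 43.1
```

Emit:
step_arm:
  motion:
    - {"delta_pos":[0,0,0],"rot":[0,0,0]}
    - {"delta_pos":[0,0,0],"rot":[0,0,0]}
    - {"delta_pos":[0,0,0.05],"rot":[0,0,0]}
    - {"delta_pos":[0,0,0.1],"rot":[0,0,0]}
    - {"delta_pos":[0,0,0.1],"rot":[0,0,0]}

```text
time: 48.42
eef_pos: [0.5862, -0.0365, 0.1665]
ee_rot: [[-0.998, 0.061, 0.001], [0.061, 0.998, -0.0], [-0.001, -0.0, -1.0]]
ft_force: [-1.8, 0.7, 9.8]
opening: 0.049
gripper_force: 42.9
```

Emit:
step_arm:
  motion:
    - {"delta_pos":[0,0,0],"rot":[0,0,0]}
    - {"delta_pos":[0,0,0],"rot":[0,0,0]}
    - {"delta_pos":[0,0,0],"rot":[0,0,0]}
    - {"delta_pos":[0,0,0],"rot":[0,0,0]}
    - {"delta_pos":[0,0,0],"rot":[0,0,0]}
  jaw: 0.6

```text
time: 48.83
eef_pos: [0.5858, -0.0364, 0.1658]
ee_rot: [[-0.998, 0.061, -0.0], [0.061, 0.998, 0.0], [0.0, -0.0, -1.0]]
ft_force: [0.2, -0.6, -0.9]
opening: 0.0683
gripper_force: 0.0
```

Emit:
step_arm:
  motion:
    - {"delta_pos":[0,0,-1],"rot":[0,0,0]}
    - {"delta_pos":[0,0,-3],"rot":[0,0,0]}
    - {"delta_pos":[0,0,-6],"rot":[0,0,0]}
    - {"delta_pos":[0,0,-9],"rot":[0,0,0]}
    - {"delta_pos":[0,0,-12],"rot":[0,0,0]}

```text
time: 49.25
eef_pos: [0.5855, -0.0364, 0.2878]
ee_rot: [[-0.998, 0.061, -0.0], [0.061, 0.998, -0.0], [0.0, -0.0, -1.0]]
ft_force: [0.3, -0.6, -1.0]
opening: 0.0685
gripper_force: 0.0
```

Emit:
step_arm:
  motion:
    - {"delta_pos":[0.2,3,0],"rot":[0,0,0]}
    - {"delta_pos":[0.4,7,0],"rot":[0,0,0]}
    - {"delta_pos":[0.7,11,0],"rot":[0,0,0]}
    - {"delta_pos":[0.9,15,0],"rot":[0,0,0]}
    - {"delta_pos":[1.2,18.5,0],"rot":[0,0,0]}
  jaw: 0.35

```text
time: 49.67
eef_pos: [0.5849, 0.1512, 0.2869]
ee_rot: [[-0.998, 0.061, 0.001], [0.061, 0.998, 0.0], [-0.001, 0.0, -1.0]]
ft_force: [1.3, 0.3, -0.3]
opening: 0.0573
gripper_force: 0.0
```

Emit:
step_arm:
  motion:
    - {"delta_pos":[0.2,4,0],"rot":[0,0,0]}
    - {"delta_pos":[0.4,8,0],"rot":[0,0,0]}
    - {"delta_pos":[0.7,12,0],"rot":[0,0,0]}
    - {"delta_pos":[1,16,0],"rot":[0,0,0]}
    - {"delta_pos":[1.2,18.4,0],"rot":[0,0,0]}

```text
time: 50.08
eef_pos: [0.5837, 0.3371, 0.2867]
ee_rot: [[-0.998, 0.059, 0.001], [0.059, 0.998, 0.001], [-0.001, 0.001, -1.0]]
ft_force: [-1.1, -0.5, 0.1]
opening: 0.0579
gripper_force: 0.0
```

Emit:
step_arm:
  motion:
    - {"delta_pos":[0,0,0],"rot":[0,0,0]}
    - {"delta_pos":[0,0,1],"rot":[0,0,0]}
    - {"delta_pos":[0,0,3],"rot":[0,0,0]}
    - {"delta_pos":[0,0,4],"rot":[0,0,0]}
    - {"delta_pos":[0,0,4],"rot":[0,0,0]}

```text
time: 50.5
eef_pos: [0.5832, 0.3316, 0.2432]
ee_rot: [[-0.998, 0.062, -0.004], [0.062, 0.998, -0.002], [0.004, -0.002, -1.0]]
ft_force: [-0.6, -0.9, -0.1]
opening: 0.0578
gripper_force: 0.0
```

Emit:
step_arm:
  motion:
    - {"delta_pos":[0,0,0],"rot":[0,0,0]}
    - {"delta_pos":[0,0,0],"rot":[0,0,0]}
    - {"delta_pos":[0,0,0],"rot":[0,0,0]}
    - {"delta_pos":[0,0,0],"rot":[0,0,0]}
    - {"delta_pos":[0,0,0],"rot":[0,0,0]}

```text
time: 50.92
eef_pos: [0.5846, 0.3333, 0.2465]
ee_rot: [[-0.998, 0.061, 0.001], [0.061, 0.998, 0.0], [-0.001, 0.0, -1.0]]
ft_force: [0.3, 0.1, -0.1]
opening: 0.0577
gripper_force: 0.0
```

Emit:
step_arm:
  motion:
    - {"delta_pos":[0,0,1.5],"rot":[0,0,0]}
    - {"delta_pos":[0,0,3.5],"rot":[0,0,0]}
    - {"delta_pos":[0,0,5.5],"rot":[0,0,0]}
    - {"delta_pos":[0,0,6.3],"rot":[0,0,0]}
    - {"delta_pos":[0,0,6.5],"rot":[0,0,0]}

```text
time: 51.33
eef_pos: [0.5836, 0.333, 0.1795]
ee_rot: [[-0.998, 0.061, -0.002], [0.061, 0.998, -0.001], [0.002, -0.001, -1.0]]
ft_force: [0.4, 0.5, -1.6]
opening: 0.0575
gripper_force: 0.0
```

Emit:
step_arm:
  motion:
    - {"delta_pos":[0,0,0],"rot":[0,0,0]}
    - {"delta_pos":[0,0,0],"rot":[0,0,0]}
    - {"delta_pos":[0,0,0],"rot":[0,0,0]}
    - {"delta_pos":[0,0,0],"rot":[0,0,0]}
    - {"delta_pos":[0,0,0],"rot":[0,0,0]}

```text
time: 51.75
eef_pos: [0.5847, 0.3335, 0.1817]
ee_rot: [[-0.998, 0.061, 0.001], [0.061, 0.998, 0.001], [-0.001, 0.001, -1.0]]
ft_force: [-0.2, 0.4, 1.1]
opening: 0.0576
gripper_force: 0.0
```

Emit:
step_arm:
  motion:
    - {"delta_pos":[0,0,0],"rot":[0,0,0]}
    - {"delta_pos":[0,0,0],"rot":[0,0,0]}
    - {"delta_pos":[0,0,0],"rot":[0,0,0]}
    - {"delta_pos":[0,0,0],"rot":[0,0,0]}
    - {"delta_pos":[0,0,0],"rot":[0,0,0]}
  jaw: -1

```text
time: 52.17
eef_pos: [0.5845, 0.3334, 0.1813]
ee_rot: [[-0.998, 0.061, 0.0], [0.061, 0.998, 0.0], [-0.0, 0.0, -1.0]]
ft_force: [-0.2, 0.4, 5.4]
opening: 0.0309
gripper_force: 39.5
```

Emit:
step_arm:
  motion:
    - {"delta_pos":[0,0,0],"rot":[0,0,0]}
    - {"delta_pos":[0,0,0],"rot":[0,0,0]}
    - {"delta_pos":[0,0,0],"rot":[0,0,0]}
    - {"delta_pos":[0,0,0],"rot":[0,0,0]}
    - {"delta_pos":[0,0,0],"rot":[0,0,0]}

```text
time: 52.58
eef_pos: [0.5845, 0.3334, 0.1813]
ee_rot: [[-0.998, 0.061, 0.0], [0.061, 0.998, 0.0], [-0.0, 0.0, -1.0]]
ft_force: [-0.5, 1.1, 5.3]
opening: 0.031
gripper_force: 39.5
```

Emit:
step_arm:
  motion:
    - {"delta_pos":[0,0,-0.5],"rot":[0,0,0]}
    - {"delta_pos":[0,0,-2],"rot":[0,0,0]}
    - {"delta_pos":[0,0,-4.5],"rot":[0,0,0]}
    - {"delta_pos":[0,0,-7.5],"rot":[0,0,0]}
    - {"delta_pos":[0,0,-10.4],"rot":[0,0,0]}

```text
time: 53.0
eef_pos: [0.5839, 0.3331, 0.2858]
ee_rot: [[-0.998, 0.061, -0.001], [0.061, 0.998, -0.001], [0.001, -0.001, -1.0]]
ft_force: [0.2, 0.6, -1.5]
opening: 0.0311
gripper_force: 39.8
```

Emit:
step_arm:
  motion:
    - {"delta_pos":[-0.1,-1.5,0],"rot":[0,0,0]}
    - {"delta_pos":[-0.4,-4.5,0],"rot":[0,0,0]}
    - {"delta_pos":[-0.6,-7.5,0],"rot":[0,0,0]}
    - {"delta_pos":[-0.9,-10.5,0],"rot":[0,0,0]}
    - {"delta_pos":[-1.2,-14,0],"rot":[0,0,0]}

```text
time: 53.42
eef_pos: [0.5874, 0.1919, 0.2847]
ee_rot: [[-0.998, 0.06, -0.0], [0.06, 0.998, 0.0], [0.0, 0.0, -1.0]]
ft_force: [-0.2, -0.1, -2.5]
opening: 0.0309
gripper_force: 40.0
```

Emit:
step_arm:
  motion:
    - {"delta_pos":[-0.3,-3.5,0],"rot":[0,0,0]}
    - {"delta_pos":[-0.6,-7,0],"rot":[0,0,0]}
    - {"delta_pos":[-0.9,-10.5,0],"rot":[0,0,0]}
    - {"delta_pos":[-1.1,-13,0],"rot":[0,0,0]}
    - {"delta_pos":[-1.2,-14.1,0],"rot":[0,0,0]}

```text
time: 53.83
eef_pos: [0.5908, 0.0481, 0.2847]
ee_rot: [[-0.998, 0.063, -0.001], [0.063, 0.998, -0.001], [0.0, -0.001, -1.0]]
ft_force: [-0.2, -0.5, -1.5]
opening: 0.0308
gripper_force: 40.1
```

Emit:
step_arm:
  motion:
    - {"delta_pos":[0,0,0],"rot":[0,0,0]}
    - {"delta_pos":[0,0,2],"rot":[0,0,0]}
    - {"delta_pos":[0,0,5],"rot":[0,0,0]}
    - {"delta_pos":[0,0,7.5],"rot":[0,0,0]}
    - {"delta_pos":[0,0,8],"rot":[0,0,0]}

```text
time: 54.25
eef_pos: [0.5891, 0.0524, 0.2012]
ee_rot: [[-0.998, 0.06, -0.005], [0.06, 0.998, 0.0], [0.005, -0.0, -1.0]]
ft_force: [-0.1, 0.2, -2.6]
opening: 0.0311
gripper_force: 40.0
```

Emit:
step_arm:
  motion:
    - {"delta_pos":[0,0,0],"rot":[0,0,0]}
    - {"delta_pos":[0,0,0],"rot":[0,0,0]}
    - {"delta_pos":[0,0,0],"rot":[0,0,0]}
    - {"delta_pos":[0,0,0],"rot":[0,0,0]}
    - {"delta_pos":[0,0,0],"rot":[0,0,0]}

```text
time: 54.67
eef_pos: [0.5918, 0.0516, 0.2061]
ee_rot: [[-0.998, 0.061, 0.002], [0.061, 0.998, 0.0], [-0.002, 0.0, -1.0]]
ft_force: [0.6, 0.1, -1.9]
opening: 0.0309
gripper_force: 40.0
```

Down 2.0 cm to .1855.

Emit:
step_arm:
  motion:
    - {"delta_pos":[0,0,0.6],"rot":[0,0,0]}
    - {"delta_pos":[0,0,1.2],"rot":[0,0,0]}
    - {"delta_pos":[0,0,1.7],"rot":[0,0,0]}
    - {"delta_pos":[0,0,1.9],"rot":[0,0,0]}
    - {"delta_pos":[0,0,1.9],"rot":[0,0,0]}

```text
time: 55.08
eef_pos: [0.5912, 0.0513, 0.1855]
ee_rot: [[-0.998, 0.061, -0.0], [0.061, 0.998, -0.0], [0.0, -0.0, -1.0]]
ft_force: [-0.4, 0.7, -1.7]
opening: 0.031
gripper_force: 40.2
```

Emit:
step_arm:
  motion:
    - {"delta_pos":[0,0,0],"rot":[0,0,0]}
    - {"delta_pos":[0,0,0],"rot":[0,0,0]}
    - {"delta_pos":[0,0,0.1],"rot":[0,0,0]}
    - {"delta_pos":[0,0,0.15],"rot":[0,0,0]}
    - {"delta_pos":[0,0,0.15],"rot":[0,0,0]}

```text
time: 55.5
eef_pos: [0.5917, 0.0514, 0.1853]
ee_rot: [[-0.998, 0.061, 0.001], [0.061, 0.998, -0.0], [-0.001, 0.0, -1.0]]
ft_force: [-2.9, -0.3, 14.4]
opening: 0.0312
gripper_force: 41.8
```

Release, rise, back off toward the tray side, and check.

Emit:
step_arm:
  motion:
    - {"delta_pos":[0,0,0],"rot":[0,0,0]}
    - {"delta_pos":[0,0,0],"rot":[0,0,0]}
    - {"delta_pos":[0,0,0],"rot":[0,0,0]}
    - {"delta_pos":[0,0,0],"rot":[0,0,0]}
    - {"delta_pos":[0,0,0],"rot":[0,0,0]}
  jaw: 0.35

```text
time: 55.92
eef_pos: [0.5911, 0.0514, 0.1843]
ee_rot: [[-0.998, 0.061, -0.0], [0.061, 0.998, -0.0], [0.0, -0.0, -1.0]]
ft_force: [0.0, -0.2, -0.6]
opening: 0.0575
gripper_force: 0.0
```

Emit:
step_arm:
  motion:
    - {"delta_pos":[0,0,-1],"rot":[0,0,0]}
    - {"delta_pos":[0,0,-3],"rot":[0,0,0]}
    - {"delta_pos":[0,0,-6],"rot":[0,0,0]}
    - {"delta_pos":[0,0,-9],"rot":[0,0,0]}
    - {"delta_pos":[0,0,-12],"rot":[0,0,0]}

```text
time: 56.33
eef_pos: [0.5909, 0.0514, 0.3063]
ee_rot: [[-0.998, 0.061, -0.0], [0.061, 0.998, -0.0], [0.0, -0.0, -1.0]]
ft_force: [0.4, -0.6, 0.6]
opening: 0.0576
gripper_force: 0.0
```

Emit:
step_arm:
  motion:
    - {"delta_pos":[0.2,3,0],"rot":[0,0,0]}
    - {"delta_pos":[0.4,7,0],"rot":[0,0,0]}
    - {"delta_pos":[0.7,11,0],"rot":[0,0,0]}
    - {"delta_pos":[0.9,15,0],"rot":[0,0,0]}
    - {"delta_pos":[1.2,18,0],"rot":[0,0,0]}

```text
time: 56.75
eef_pos: [0.5899, 0.2346, 0.3054]
ee_rot: [[-0.998, 0.06, 0.001], [0.06, 0.998, 0.001], [-0.001, 0.001, -1.0]]
ft_force: [0.1, 0.5, 0.4]
opening: 0.058
gripper_force: 0.0
```

Emit:
step_arm:
  motion:
    - {"delta_pos":[0.2,3,0],"rot":[0,0,0]}
    - {"delta_pos":[0.4,6,0],"rot":[0,0,0]}
    - {"delta_pos":[0.6,8,0],"rot":[0,0,0]}
    - {"delta_pos":[0.6,8,0],"rot":[0,0,0]}
    - {"delta_pos":[0.6,8,0],"rot":[0,0,0]}

```text
time: 57.17
eef_pos: [0.5887, 0.313, 0.3048]
ee_rot: [[-0.998, 0.059, 0.0], [0.059, 0.998, -0.0], [-0.0, -0.0, -1.0]]
ft_force: [-0.0, -0.4, 0.3]
opening: 0.0577
gripper_force: 0.0
```

Run:
```python
from h import *
a,d=cams.grab_frame("top");b,_=cams.grab_frame("scene")
cv2.imwrite("pics/t5.png",np.hstack([cv2.resize(a[150:360,215:495],(400,300)),cv2.resize(b[120:330,120:400],(400,300))])[:,:,::-1])
o=np.array([.5859,-.0363,0]);c=np.radians(-3.55);xs=np.array([np.cos(c),np.sin(c),0]);ys=np.array([-np.sin(c),np.cos(c),0])
u,v=np.meshgrid(np.arange(250,410),np.arange(150,260));P=world("top",np.c_[u.ravel(),v.ravel()],depth=d[150:260,250:410].ravel())
X=(P-o)@xs;Y=(P-o)@ys
for n,y,z in [("bot",.088,.146),("jar",0,.124),("fl",-.088,.138)]:
    k=(abs(Y-y)<.03)&(abs(X)<.03)&(abs(P[:,2]-z)<.005);print(n,k.sum(),((np.percentile(X[k],2)+np.percentile(X[k],98))/2).round(4),((np.percentile(Y[k],2)+np.percentile(Y[k],98))/2).round(4))
st=get_state();print(st["time"],st["eef_pos"],st["ft_force"])
```

```text
bot 257 0.0036 0.0881
jar 594 0.0027 -0.0004
fl 189 0.0018 -0.0896
57.2667 [0.58896398 0.31143784 0.30472363] [-0.6970594  -0.47865942  0.13430688]
```

View pics/t5.png

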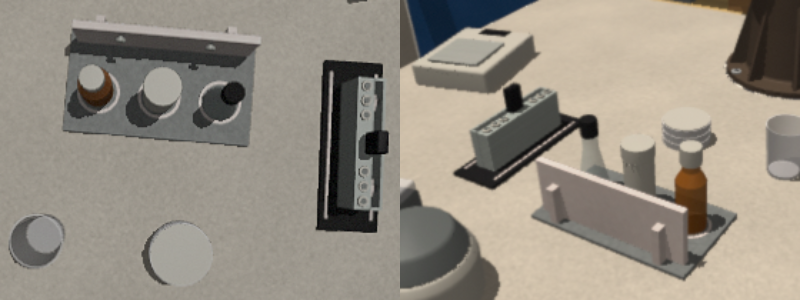

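All three containers stand upright on their rings within about 4 mm. The rack stands on the plate and the bystanders haven't moved, so I'm handing in.

```bash
python3 -c "
from workcell import finish_job;print(finish_job())"
```

```text
the job is handed in; nothing more can be done
None
```

The job is done and handed in at about 57 s: the rack stands upright on the rest plate, about 2 mm off centre, and the bottle, jar and flask are back upright on their own rings within about 4 mm, with the dishes and beaker untouched.

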